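# Turn the block over for its second print

## Task

The wooden block in the print station has its gold emblem on one side and now needs the other side printed. Turn the dial a third of a turn (either way) by its black handle so that the block comes out from under the print head into the stop there, turn the block over and seat it back in the dial's nest with the bare side up, then turn the dial back so that the block stands under the print head again with the dial resting in its stop. Do not drop the block, do not bump the print head, and leave the things around where they stand.

Things in the scene. Friction and masses are not known exactly. Their poses are not given: they have to be found in the camera images.
- index_table: Grey base of the print station, fixed to the table; origin on the table under the dial's axis, +x toward the print head. Foot 224 mm across. An aluminium bracket 44 mm wide stands 191 to 201 mm from the axis along +x, 196 mm high; its arm reaches back over the dial to 60 mm from the axis, underside at 186 mm. Place and heading differ from start to start.
- dial (a joint): Angle of the aluminium dial (disc 268 mm across, top 46 mm above the table, upright axis), rad, counter-clockwise from above. 0: nest under the print head. A spring roller dropping between two pins holds the dial at 0, +2.094 and -2.094; it pulls in from about 0.09 rad and takes about 6 N at the handle to leave. End stops at +-2.3.
- dial_centre (a point): Centre of the dial's top face, on its axis, 46 mm above the table.
- nest (a point): Middle of the nest's black floor (8 mm above the dial's top, 90 mm long in x, 40 mm wide in y), 80 mm from the axis; x outward from the axis, along the seated block, y across, z up; turns with the dial. A seated block's centre is 19 mm above. End plates and four corner dogs (30 to 44 mm each way along x, outer faces at y = +-37) stand 12 mm above the floor, 2 mm play; long sides open between.
- handle (a point): Black upright handle on the dial's edge across from the nest, 114 mm from the axis: round grip 22 to 27 mm thick, standing 16 to 65 mm above the dial's top. The point is on its axis, 42 mm above the dial's top; it turns with the dial.
- print_head: Print head fixed under the bracket's arm, 80 mm from the dial's axis: terracotta pad 32 mm across, aluminium body 36 x 40 mm above it, black cylinder on top. Origin at the pad's lowest point, 13 mm above the top of a seated block at dial angle 0; it reaches 125 mm higher.
- block: Loose dark-stained wooden block, 90 x 56 x 38 mm along its own x, y, z, edges rounded 3 mm, about 0.14 kg. Origin at its centre. The side with the gold emblem (a bauble in a frame) is +z; the -z side is bare. It starts in the nest with the gold side up.
- drying_stand: Wooden block 50 x 75 x 22 mm with two nails 95 mm high and a wooden-looking bauble (56 mm ball, 20 mm off the block's centre) on one; 172 mm high. It stands beside the dial, left or right. Bystander. Origin: centre of its underside, z up. 
- cap_dish: Round dish of gold caps, 82 mm across, 20 mm high. Bystander. Origin: centre of its underside, z up. 
- masking_tape: Roll of masking tape lying flat, 104 mm across, 25 mm high. Bystander. Origin: centre of its underside, z up. 
- red_lid_jar: Glitter jar with a red lid, 49 mm across, 65 mm high. Bystander. Origin: centre of its underside, z up. 
- dropper_bottle: Brown dropper bottle, 34 mm across, 102 mm high. Bystander. Origin: centre of its underside, z up. 
- sanding_block: Wooden sanding block, 40 x 85 x 31 mm. Bystander. Origin: centre of its underside, z up. 
- mug: Blue mug, 82 mm across (117 mm with its handle), 91 mm high. Bystander. Origin: centre of its underside, z up. 

How it is judged (in metres and radians):
On the way, in this order (a step that is already met when the one before it is completed fails the run):
1. the dial rests a third of a turn (either way) from the print place, with the block still seated in the nest, gold side up ((value of joint dial between 2.0444 and 2.1444 rad or value of joint dial between -2.1444 and -2.0444 rad) and angle between block's own z axis and vertical below 0.06 rad and x of block in the frame of nest between -0.005 and 0.005 m and y of block in the frame of nest between -0.005 and 0.005 m and z of block in the frame of nest between 0.016 and 0.022 m), for 0.2 s.
2. the block is seated in the nest with its bare side up and let go (angle between block's own z axis and vertical above 3.08159 rad and x of block in the frame of nest between -0.005 and 0.005 m and y of block in the frame of nest between -0.005 and 0.005 m and z of block in the frame of nest between 0.016 and 0.022 m and linear speed of block below 0.02 m/s and contact force between block and the fingers below 0.2 N), for 0.2 s.
At the end, for the whole second after the job is handed in: The dial rests in its stop at the print place (within 2 degrees of 0); the block lies flat in the nest under the print head, bare side up (within 3 degrees), centred within 5 mm and down on the nest's floor within 3 mm, at rest and let go; every bystander is within 30 mm of where it stood (all of step 2 and value of joint dial between -0.035 and 0.035 rad and velocity of joint dial between -0.02 and 0.02 rad/s and distance of each of drying_stand, cap_dish, masking_tape, red_lid_jar, dropper_bottle, sanding_block, mug from where it was at the start of the episode below 0.03 m); the robot touches nothing.
It fails at once if a bystander is pushed more than 30 mm from its place or tipped over (distance of any of drying_stand, cap_dish, masking_tape, red_lid_jar, dropper_bottle, sanding_block, mug from where it was at the start of the episode above 0.03 m or angle between any of drying_stand, cap_dish, masking_tape, red_lid_jar, dropper_bottle, sanding_block, mug's own z axis and vertical above 0.5 rad).
It fails at once if the print head is bumped (more than 5 N) (contact force between print_head and anything else above 5 N).
It fails at once if the block is dropped or thrown (faster than 1.4 m/s) (linear speed of block above 1.4 m/s).
It also fails if it takes over 72 s, if anything falls off the work surface, if the arm or the gripper's body presses on something with over 40 N, if the wrist force passes 120 N, or if a joint passes its speed limit or range.

## Robot

A 6-joint arm with a two-finger parallel gripper is mounted at the origin on a cart in front of the work surface, level with it; the furniture and walls round the work are solid. World frame = base frame: x ahead of the robot, y to its left, z up, the work surface at z = 0. Lengths are in mm, angles in rad, forces in N, time in s.
With the tool pointing down it reaches from about 275 to 1000 mm from the base axis. Payload 8.4 kg.
Tool frame: the origin (TCP) lies between the finger pads; the fingertips stand 25 mm ahead of it and the grasp point (between the pads) lies 6 mm ahead of it; z points along the fingers, y is the line along which they close (so a half turn about z gives the same grasp; the last joint's range is limited). The gripper opens to 85 mm and grips with 20 to 120 N. Pads are 22 mm wide; open, the fingers measure 114 mm over their backs; the gripper's body (76 mm by 85 mm) begins 54 mm behind the grasp point. The pads swing forward as they close: fully open they stand 13 mm farther back than shut.
Start: joints at [1.2, 0.353, 1.633, -0, 1.155, -0.002], TCP at [225.309, 582.979, 256.281] pointing down, gripper open.
Joint ranges: [-2.63, 2.63], [-0.92, 2.1], [0.06, 2.66], [-1.3, 4.44], [0, 2.69], [-3.02, 3.02]. Speed limits (rad/s): [2.22, 2.22, 2.79, 3.14, 3.14, 3.14].

## Interface

Orientations are given as [roll, pitch, yaw] about the fixed x, y, z axes, in that order (R = Rz(yaw) Ry(pitch) Rx(roll)).
In Python, from rig import r, eyes, workorder gives the robot as it stands. The module is installed in compiled form; this text tells all that it offers.
- The arm moves only by the tool step_arm, never from a script. Its argument "moves" is a list of rows, each an object of numbers: "tx", "ty", "tz": the shift along the tool's x, y, z scaled (see below); "ax", "ay", "az": the turn, a rotation vector about the tool's x, y, z scaled (see below). In form: [{"tx": .., "ty": .., "tz": .., "ax": .., "ay": .., "az": ..}, ...]. A call has 1 to 5 rows; each row shifts and turns the commanded pose from where the row before left it, along the tool's axes as they then stand; what a row does not reach is not made up. The controller multiplies each number of a shift by 25 mm and each number of a turn by 90 degrees. A row lasts 1/8 s, in which the tool goes at most 62.5 mm and 10.7 degrees, less where a joint would pass 70% of its speed; a pose out of reach is approached as far as the arm can. A call with a number of a shift or a turn outside -1 to 1 is refused whole. A call with a gripper value outside its range is refused whole. "gripper" is the opening, from 0 (shut) to 1 (fully open), set as the call begins (left out, the last holds). The fingers move at their own pace and stop on an object; "newtons" is the grip in N (left out, the last holds). Time passes only in rows, so rows that do not move let the fingers close. It gives the time, the measured TCP pose, the force, the opening and the grip force at its end, in the units of the state.
- r.sense(): the state, without advancing time (a new reading comes with each control period).
- eyes.grab_frame(name): name is "scene" or "top"; returns (picture, depth): 420x560x3 uint8, red, green, blue; 420x560 float32, mm along the optical axis (not along the pixel's ray), 0 where there is no reading.
- eyes.camera_info(name): a dict with "intrinsics" (3x3 intrinsics, pixels), "cam_to_world" (4x4, takes a point from camera to world coordinates). Camera axes: x right, y up, looking along -z (the intrinsics and any distortion apply to the point x, -y, -z); pixel columns grow to the right and rows downward; lengths in mm; the calibration is good to about 2 mm. A picture is of the moment at which its call begins. camera_info takes no time and is no camera call.
- workorder.sign_off(): hands the job in; it is judged then, once.
The state is a dict: "clock": time; "qpos": joint angles; "qvel": joint speeds; "joint_efforts": joint torques, N m; "eef_pos": TCP position; "tcp_rot": TCP orientation; "contact_force": force on the tool from outside, world axes, zero at the start; "wrist_torque": the same for the moment, N m; "opening": opening from 0.0 (shut) to 1.0 (fully open); "grasp_force": force on a finger pad.
Only numpy, scipy, OpenCV 4.12 (cv2) and the standard library are available. Lean on these libraries where they do the work, as an engineer would, in place of code of your own. Each camera call takes 0.05 s, during which the arm holds its last target. There are 200 camera calls.

## Working session

There is one attempt and no reset: what is moved stays moved. The work goes in short steps, Python scripts to look and compute and a tool call to move; the robot and the scene stay as the last step left them, time stands still between calls to the robot, and variables do not carry over. Pictures are saved under pics/ and viewed, at most 10 in all, crops included, and the job is handed in when it is done.

Besides the shell and the picture viewer there is one more tool, called after "Request:" by a JSON object that holds its "op" and its "data". step_arm: Moves the arm, as the interface text tells. Its arguments: {"type":"object","properties":{"moves":{"type":"array","items":{"type":"object","properties":{"tx":{"type":"number"},"ty":{"type":"number"},"tz":{"type":"number"},"ax":{"type":"number"},"ay":{"type":"number"},"az":{"type":"number"}}}},"gripper":{"type":"number"},"newtons":{"type":"number"}},"required":["moves"]}

```bash
mkdir -p pics
python3 - <<'E'
from rig import r,eyes
import cv2,numpy as np
np.set_printoptions(precision=3,suppress=True)
for n in("scene","top"):
    p,d=eyes.grab_frame(n); cv2.imwrite(f"pics/{n}0.png",p[:,:,::-1]); np.savez(f"pics/{n}0.npz",p=p,d=d)
    i=eyes.camera_info(n); print(n,i["intrinsics"],i["cam_to_world"],{k:v for k,v in i.items() if k not in("intrinsics","cam_to_world")})
print(r.sense())
E
```

```text
scene [[380.342   0.    277.049]
 [  0.    380.342 204.36 ]
 [  0.      0.      1.   ]] [[   0.61     0.516   -0.601 -173.923]
 [  -0.792    0.403   -0.458 -546.929]
 [   0.006    0.756    0.655  841.853]
 [   0.       0.       0.       1.   ]] {}
top [[425.977   0.    281.752]
 [  0.    425.977 211.3  ]
 [  0.      0.      1.   ]] [[  -0.018    0.986   -0.165  298.499]
 [  -1.      -0.018    0.003  -23.824]
 [   0.       0.165    0.986 1458.151]
 [   0.       0.       0.       1.   ]] {}
{'clock': 0.1, 'qpos': array([ 1.2  ,  0.354,  1.634, -0.   ,  1.155, -0.002]), 'qvel': array([ 0.001, -0.001, -0.003,  0.001,  0.002, -0.   ]), 'joint_efforts': array([  0.   , -60.636, -34.282,   0.   ,   0.004,   0.   ]), 'eef_pos': array([225.183, 582.622, 255.646]), 'tcp_rot': array([-3.14 ,  0.   ,  2.773]), 'contact_force': array([ 0.352,  0.583, -0.947]), 'wrist_torque': array([ 0.017, -0.038,  0.024]), 'grasp_force': 0.0, 'opening': 0.9996518246459715}
```

View pics/scene0.png

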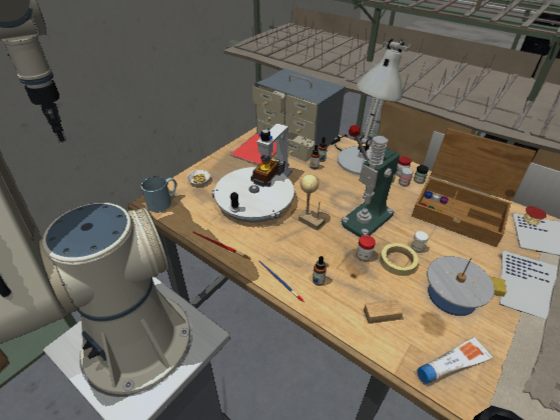

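View pics/top0.png

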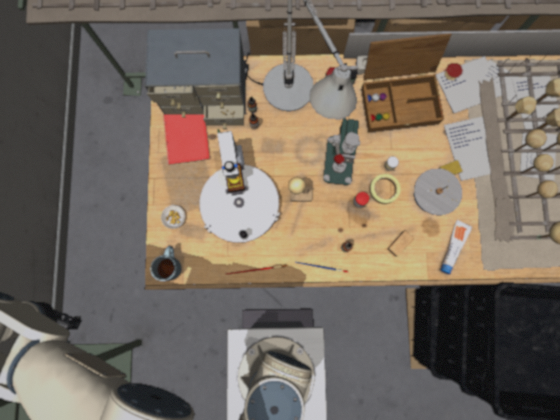

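The top view shows the dial centred near (239,202), the handle near (245,234), the block and print head near (233,180), and the drying stand right of the dial at (300,190). The scene view shows the handle at (235,200), the block at (267,172), and the mug and cap dish to the dial's left. Next I'll measure their positions.

```bash
cat > h.py <<'E'
import numpy as np,cv2
from rig import r,eyes
np.set_printoptions(precision=1,suppress=True)
def cloud(n,d):
    i=eyes.camera_info(n);K=i["intrinsics"];T=i["cam_to_world"]
    v,u=np.mgrid[:d.shape[0],:d.shape[1]]
    P=np.stack([(u-K[0,2])/K[0,0]*d,-(v-K[1,2])/K[1,1]*d,-d],-1)
    return P@T[:3,:3].T+T[:3,3]
def ray(n,u,v):
    i=eyes.camera_info(n);K=i["intrinsics"];T=i["cam_to_world"]
    return T[:3,3],T[:3,:3]@np.array([(u-K[0,2])/K[0,0],-(v-K[1,2])/K[1,1],-1])
def onplane(n,u,v,z):
    o,d=ray(n,u,v); return o+d*(z-o[2])/d[2]
def cross(u1,v1,u2,v2):
    o1,d1=ray("scene",u1,v1);o2,d2=ray("top",u2,v2)
    s=np.linalg.lstsq(np.stack([d1,-d2],1),o2-o1,rcond=None)[0]
    a,b=o1+s[0]*d1,o2+s[1]*d2; return (a+b)/2,np.linalg.norm(a-b)
E
python3 - <<'E'
from h import *
for n in("scene","top"):
    f=np.load(f"pics/{n}0.npz");p=f["p"];d=f["d"];X=cloud(n,d)
    hsv=cv2.cvtColor(p,cv2.COLOR_RGB2HSV)
    roi=(np.hypot(X[...,0]-480,X[...,1]-90)<300)&(d>0)
    m=(roi&(hsv[...,1]<45)&(hsv[...,2]>150)&(abs(X[...,2]-46)<8)).astype(np.uint8)
    c=max(cv2.findContours(m,0,1)[0],key=cv2.contourArea)
    h=cv2.convexHull(c)[:,0]; W=np.array([onplane(n,u,v,46)[:2] for u,v in h])
    A=np.c_[2*W,np.ones(len(W))];s=np.linalg.lstsq(A,(W**2).sum(1),rcond=None)[0]
    print(n,"dial",s[:2],np.sqrt(s[2]+s[:2]@s[:2]),"z",np.median(X[m>0][:,2]))
    D=s[:2]
    b=roi&(hsv[...,2]<70)&(X[...,2]>62)&(X[...,2]<125)&(np.hypot(X[...,0]-D[0],X[...,1]-D[1])<135)
    k,l,st,ce=cv2.connectedComponentsWithStats(b.astype(np.uint8))
    for j in range(1,k):
        if st[j,4]>15: print("dark",st[j],ce[j],np.median(X[l==j],0),np.percentile(X[l==j][:,2],[5,95]))
    g=roi&(hsv[...,0]>15)&(hsv[...,0]<32)&(hsv[...,1]>130)&(X[...,2]>75)&(X[...,2]<105)
    k,l,st,ce=cv2.connectedComponentsWithStats(g.astype(np.uint8))
    for j in range(1,k):
        if st[j,4]>8: print("gold",st[j],ce[j],np.median(X[l==j],0))
    br=roi&(hsv[...,2]<110)&(X[...,2]>80)&(X[...,2]<100)&(np.hypot(X[...,0]-D[0],X[...,1]-D[1])<135)&(X[...,0]>D[0])
    print("block top",br.sum(),X[br].mean(0))
    # tall things heights map
    if n=="top":
        for nm,(u0,v0,u1,v1) in dict(bracket=(215,125,245,180),stand=(285,172,318,205),mug=(145,245,185,285),dish=(158,202,190,230)).items():
            q=X[v0:v1,u0:u1].reshape(-1,3);q=q[(q[:,2]>12)&(q[:,2]<260)]
            print(nm,q.min(0),q.max(0),np.median(q,0))
            if nm=="bracket": q=q[q[:,2]>185];print(" arm",q.mean(0),np.linalg.svd(q[:,:2]-q[:,:2].mean(0),full_matrices=False)[2][0])
    o=p[int(d.shape[0]*.2):300,150:340] if n=="scene" else p[130:260,140:330]
    cv2.imwrite(f"pics/{n}0c.png",cv2.resize(o[:,:,::-1],None,fx=4,fy=4,interpolation=2)[:600,:800])
E
```

```text
scene dial [567.7 115.3] 133.50824793894395 z 45.88762979617968
dark [251 162  31  22 225] [266.7 174.3] [611.2 105.2  76.8] [63.  91.6]
dark [231 192   7  16  94] [234.3 199.8] [450.7  92.4  94.7] [ 66.6 110.2]
gold [255 162  22  12 128] [265.4 167.2] [642.5 125.6  92.1]
block top 195 [638.8 116.   89.4]
top dial [565.8 116.2] 133.51496705638235 z 45.537062725838496
dark [228 188  17   5  31] [236.8 190.3] [602.8 119.4  77.3] [63.8 86.5]
dark [240 231   7   7  33] [243.2 234. ] [452.7  95.9 109.4] [100.2 112.9]
gold [228 172  15  17 139] [235.3 181.9] [626.9 120.2  91.7]
block top 86 [631.6 115.5  90. ]
bracket [624.6  97.2  12. ] [854.5 202.1 235. ] [684.5 131.2 193.2]
 arm [691.8 135.6 200.2] [-1.  -0.2]
stand [ 572.3 -131.5   14. ] [624.7 -49.4 175.5] [593.6 -83.7 146. ]
mug [312.9 313.4  12. ] [423.5 396.4  96.6] [356.4 356.3  33.9]
dish [487.3 305.2  12. ] [567.6 385.1  25.8] [529.8 347.3  16.1]
```

View pics/top0c.png

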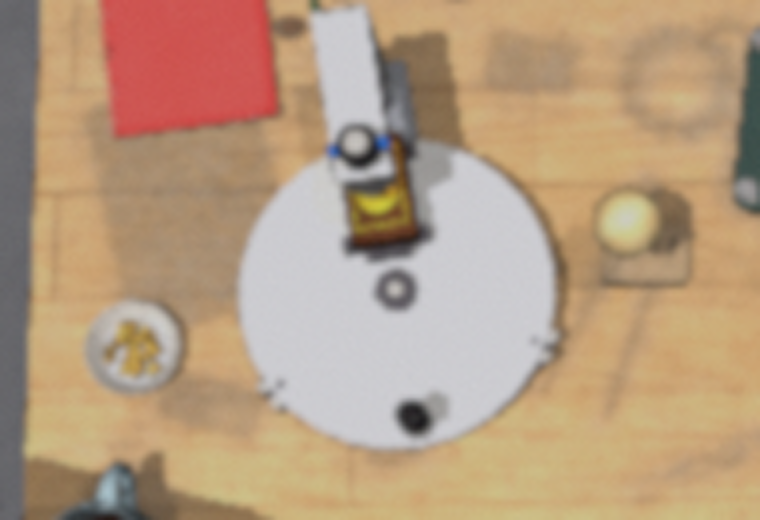

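The dial's axis is at about (567,116) and the station heading is about 10°. The handle is at about (454,96) with its top at z≈111, and the block's top is at z≈92. I'll turn the dial −120°, away from the drying stand. First I'll move toward the handle.

Request:
{"op": "step_arm", "data": {"moves": [{"tx": -1,"ty": -0.955},{"tx": -1,"ty": -0.955},{"tx": -1,"ty": -0.955},{"tx": -1,"ty": -0.955},{"tx": -1,"ty": -0.955}], "gripper": 1, "newtons": 40}}

```text
schema error: expected keys tx, ty, tz, ax, ay, az
```

Request:
{"op": "step_arm", "data": {"moves": [{"tx": -1,"ty": -0.955},{"tx": -1,"ty": -0.955},{"tx": -1,"ty": -0.955},{"tx": -1,"ty": -0.955},{"tx": -1,"ty": -0.955}]}}

```text
schema error: expected keys tx, ty, tz, ax, ay, az
```

Request:
{"op": "step_arm", "data": {"moves": [{"tx": -1,"ty": -0.955},{"tx": -1,"ty": -0.955},{"tx": -1,"ty": -0.955},{"tx": -1,"ty": -0.955},{"tx": -0.5,"ty": -0.5}]}}

```text
schema error: expected keys tx, ty, tz, ax, ay, az
```

Request:
{"op": "step_arm", "data": {"moves": [{"az": -0.11},{"az": -0.11},{"az": -0.11},{}]}}

```text
schema error: expected keys tx, ty, tz, ax, ay, az
```

```bash
cat >> h.py <<'E'
from scipy.spatial.transform import Rotation as Ro
def go(target,Rt):
    "tool-frame shift (units), turn (units) from the sensed pose to target"
    s=r.sense();R=Ro.from_euler('xyz',s['tcp_rot'])
    print("clock %.2f open %.2f grip %.1f"%(s['clock'],s['opening'],s['grasp_force']),"q",np.round(s['qpos'],2),"F",s['contact_force'],"pos",s['eef_pos'])
    print("shift",np.round(R.inv().apply(np.array(target)-s['eef_pos'])/25,2),"turn",np.round((R.inv()*Rt).as_rotvec()/(np.pi/2),3))
def pose(yaw,tilt=0):
    """tool y along yaw (deg, world horizontal), tool z down, then tilted by turning about tool y by tilt deg"""
    y=np.array([np.cos(np.radians(yaw)),np.sin(np.radians(yaw)),0]);z=np.array([0,0,-1.]);x=np.cross(y,z)
    return Ro.from_matrix(np.stack([x,y,z],1))*Ro.from_rotvec([0,np.radians(tilt),0])
E
python3 -c "
from h import *
go((454.5,96,95),pose(100))"
```

```text
clock 0.10 open 1.00 grip 0.0 q [ 1.2  0.3  1.6 -0.   1.2 -0. ] F [ 0.4  0.6 -0.9] pos [225.2 582.6 255.6]
shift [-15.6 -14.8   6.4] turn [-0.  -0.  -0.3]
```

Request:
{"op": "step_arm", "data": {"moves": [{"tx": -1,"ty": -0.955,"tz": 0,"ax": 0,"ay": 0,"az": 0},{"tx": -1,"ty": -0.955,"tz": 0,"ax": 0,"ay": 0,"az": 0},{"tx": -1,"ty": -0.955,"tz": 0,"ax": 0,"ay": 0,"az": 0},{"tx": -1,"ty": -0.955,"tz": 0,"ax": 0,"ay": 0,"az": 0},{"tx": -1,"ty": -0.955,"tz": 0,"ax": 0,"ay": 0,"az": 0}], "gripper": 1, "newtons": 40}}

```text
clock: 0.72
eef_pos: [299.1, 425.4, 256.0]
tcp_rot: [-3.141, -0.0, 2.773]
contact_force: [0.0, -0.2, 0.5]
opening: 0.999
grasp_force: 0.0
```

Request:
{"op": "step_arm", "data": {"moves": [{"tx": -1,"ty": -0.955,"tz": 0,"ax": 0,"ay": 0,"az": 0},{"tx": -1,"ty": -0.955,"tz": 0,"ax": 0,"ay": 0,"az": 0},{"tx": -1,"ty": -0.955,"tz": 0,"ax": 0,"ay": 0,"az": 0},{"tx": -1,"ty": -0.955,"tz": 0,"ax": 0,"ay": 0,"az": 0},{"tx": -1,"ty": -0.955,"tz": 0,"ax": 0,"ay": 0,"az": 0}]}}

```text
clock: 1.35
eef_pos: [372.7, 269.0, 256.1]
tcp_rot: [-3.141, -0.0, 2.773]
contact_force: [0.4, 0.6, 0.3]
opening: 0.999
grasp_force: 0.0
```

Request:
{"op": "step_arm", "data": {"moves": [{"tx": -1,"ty": -0.955,"tz": 0,"ax": 0,"ay": 0,"az": 0},{"tx": -1,"ty": -0.955,"tz": 0,"ax": 0,"ay": 0,"az": 0},{"tx": -1,"ty": -0.955,"tz": 0,"ax": 0,"ay": 0,"az": 0},{"tx": -1,"ty": -0.955,"tz": 0,"ax": 0,"ay": 0,"az": 0},{"tx": -0.6,"ty": -0.5,"tz": 0,"ax": 0,"ay": 0,"az": 0}]}}

```text
clock: 1.98
eef_pos: [441.0, 126.5, 256.1]
tcp_rot: [-3.141, -0.0, 2.772]
contact_force: [1.1, 0.2, 0.3]
opening: 0.999
grasp_force: 0.0
```

Request:
{"op": "step_arm", "data": {"moves": [{"tx": 0,"ty": 0,"tz": 0,"ax": 0,"ay": 0,"az": -0.11},{"tx": 0,"ty": 0,"tz": 0,"ax": 0,"ay": 0,"az": -0.11},{"tx": 0,"ty": 0,"tz": 0,"ax": 0,"ay": 0,"az": -0.11},{"tx": 0,"ty": 0,"tz": 0,"ax": 0,"ay": 0,"az": 0}]}}

```text
clock: 2.48
eef_pos: [440.6, 127.9, 256.1]
tcp_rot: [-3.141, -0.0, -2.993]
contact_force: [-0.2, 0.4, -0.7]
opening: 0.999
grasp_force: 0.0
```

```bash
python3 -c "
from h import *
go((454.5,96,95),pose(100))"
```

```text
clock 2.48 open 1.00 grip 0.0 q [ 0.3  0.1  2.  -0.   1.1 -1.4] F [-0.2  0.4 -0.7] pos [440.6 127.9 256.1]
shift [-0.4 -1.3  6.4] turn [-0. -0. -0.]
```

Request:
{"op": "step_arm", "data": {"moves": [{"tx": -0.2,"ty": -0.65,"tz": 0.8,"ax": 0,"ay": 0,"az": 0},{"tx": -0.2,"ty": -0.65,"tz": 0.8,"ax": 0,"ay": 0,"az": 0},{"tx": 0,"ty": 0,"tz": 1,"ax": 0,"ay": 0,"az": 0},{"tx": 0,"ty": 0,"tz": 1,"ax": 0,"ay": 0,"az": 0},{"tx": 0,"ty": 0,"tz": 1,"ax": 0,"ay": 0,"az": 0}]}}

```text
clock: 3.1
eef_pos: [455.5, 97.3, 140.5]
tcp_rot: [-3.142, 0.0, -2.997]
contact_force: [0.3, -0.2, 0.5]
opening: 1.002
grasp_force: 0.0
```

Request:
{"op": "step_arm", "data": {"moves": [{"tx": 0,"ty": 0,"tz": 1,"ax": 0,"ay": 0,"az": 0},{"tx": 0,"ty": 0,"tz": 0.8,"ax": 0,"ay": 0,"az": 0},{"tx": 0,"ty": 0,"tz": 0,"ax": 0,"ay": 0,"az": 0}]}}

```text
clock: 3.48
eef_pos: [454.4, 97.1, 95.1]
tcp_rot: [-3.141, -0.003, -2.995]
contact_force: [-0.2, -0.7, 0.1]
opening: 0.995
grasp_force: 0.0
```

Run:
```python
from h import *
go((454.5,96,95),pose(100))
p,d=eyes.grab_frame("scene");cv2.imwrite("pics/s1.png",cv2.resize(p[100:260,130:340,::-1],None,fx=3.7,fy=3.7,interpolation=2))
```

```text
clock 3.48 open 0.99 grip 0.0 q [ 0.2  0.3  2.1  0.   0.7 -1.5] F [-0.2 -0.7  0.1] pos [454.4  97.1  95.1]
shift [ 0.  -0.1  0. ] turn [-0. -0. -0.]
```

View pics/s1.png

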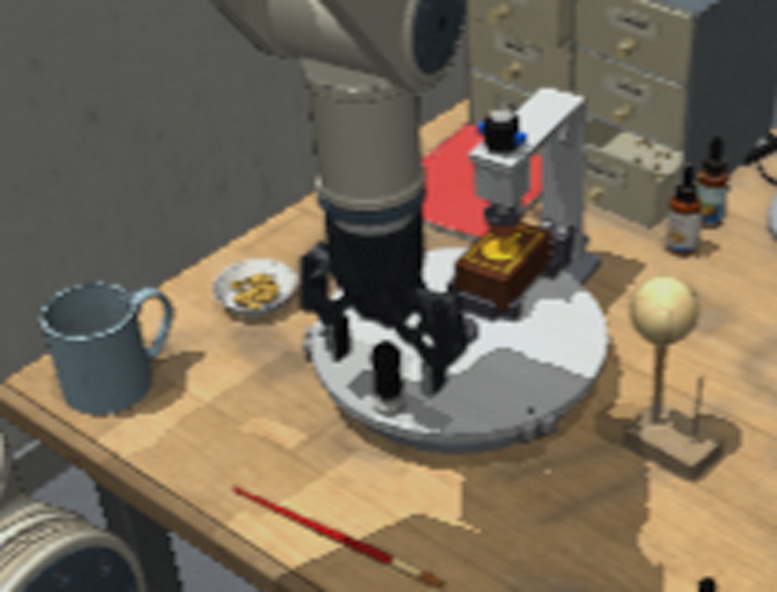

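The handle at (385,372) stands between the open fingers, which are at (335,330) and (435,365). I'll close on it.

Request:
{"op": "step_arm", "data": {"moves": [{"tx": 0,"ty": 0,"tz": 0,"ax": 0,"ay": 0,"az": 0},{"tx": 0,"ty": 0,"tz": 0,"ax": 0,"ay": 0,"az": 0},{"tx": 0,"ty": 0,"tz": 0,"ax": 0,"ay": 0,"az": 0},{"tx": 0,"ty": 0,"tz": 0,"ax": 0,"ay": 0,"az": 0},{"tx": 0,"ty": 0,"tz": 0,"ax": 0,"ay": 0,"az": 0}], "gripper": 0, "newtons": 40}}

```text
clock: 4.15
eef_pos: [455.7, 97.8, 97.0]
tcp_rot: [3.141, 0.001, -2.993]
contact_force: [-2.5, 3.6, 8.0]
opening: 0.292
grasp_force: 38.7
```

Request:
{"op": "step_arm", "data": {"moves": [{"tx": -0.02,"ty": 0.317,"tz": 0,"ax": 0,"ay": 0,"az": 0.0444},{"tx": -0.044,"ty": 0.634,"tz": 0,"ax": 0,"ay": 0,"az": 0.0889},{"tx": -0.044,"ty": 0.634,"tz": 0,"ax": 0,"ay": 0,"az": 0.0889},{"tx": -0.044,"ty": 0.634,"tz": 0,"ax": 0,"ay": 0,"az": 0.0889},{"tx": -0.044,"ty": 0.634,"tz": 0,"ax": 0,"ay": 0,"az": 0.0889}]}}

```text
clock: 4.78
eef_pos: [466.5, 167.6, 97.0]
tcp_rot: [-3.141, -0.001, 2.658]
contact_force: [-4.1, 2.1, 7.3]
opening: 0.292
grasp_force: 39.4
```

```bash
cat >> h.py <<'E'
C=np.array([566.8,115.8])
def hp(deg,z=97,rr=114):  # handle at dial angle deg
    a=np.radians(190+deg); return (*(C+rr*np.array([np.cos(a),np.sin(a)])),z)
E
python3 -c "
from h import *
go(hp(-36),pose(64));go(hp(-120),pose(-20))"
```

```text
clock 4.78 open 0.29 grip 39.4 q [ 0.3  0.4  2.   0.   0.7 -0.8] F [-4.1  2.1  7.3] pos [466.5 167.6  97. ]
shift [ 0.  -0.1 -0. ] turn [-0. -0. -0.]
clock 4.78 open 0.29 grip 39.4 q [ 0.3  0.4  2.   0.   0.7 -0.8] F [-4.1  2.1  7.3] pos [466.5 167.6  97. ]
shift [-3.9  4.5 -0. ] turn [-0.  -0.   0.9]
```

Request:
{"op": "step_arm", "data": {"moves": [{"tx": -0.044,"ty": 0.634,"tz": 0,"ax": 0,"ay": 0,"az": 0.0889},{"tx": -0.044,"ty": 0.634,"tz": 0,"ax": 0,"ay": 0,"az": 0.0889},{"tx": -0.044,"ty": 0.634,"tz": 0,"ax": 0,"ay": 0,"az": 0.0889},{"tx": -0.044,"ty": 0.634,"tz": 0,"ax": 0,"ay": 0,"az": 0.0889},{"tx": -0.044,"ty": 0.634,"tz": 0,"ax": 0,"ay": 0,"az": 0.0889}]}}

```text
clock: 5.4
eef_pos: [524.5, 221.5, 97.0]
tcp_rot: [3.141, -0.002, 1.959]
contact_force: [-4.2, 6.3, 4.7]
opening: 0.291
grasp_force: 39.1
```

Request:
{"op": "step_arm", "data": {"moves": [{"tx": -0.044,"ty": 0.634,"tz": 0,"ax": 0,"ay": 0,"az": 0.0889},{"tx": -0.044,"ty": 0.634,"tz": 0,"ax": 0,"ay": 0,"az": 0.0889},{"tx": -0.044,"ty": 0.634,"tz": 0,"ax": 0,"ay": 0,"az": 0.0889},{"tx": -0.044,"ty": 0.634,"tz": 0,"ax": 0,"ay": 0,"az": 0.0889},{"tx": -0.044,"ty": 0.634,"tz": 0,"ax": 0,"ay": 0,"az": 0.0889}]}}

```text
clock: 6.02
eef_pos: [601.9, 225.4, 97.0]
tcp_rot: [-3.139, -0.003, 1.261]
contact_force: [-7.5, 10.7, 8.6]
opening: 0.284
grasp_force: 40.0
```

Request:
{"op": "step_arm", "data": {"moves": [{"tx": -0.02,"ty": 0.317,"tz": 0,"ax": 0,"ay": 0,"az": 0.0444},{"tx": 0,"ty": 0,"tz": 0,"ax": 0,"ay": 0,"az": 0}]}}

```text
clock: 6.28
eef_pos: [610.9, 222.2, 97.1]
tcp_rot: [3.141, -0.004, 1.194]
contact_force: [0.2, 9.9, 1.4]
opening: 0.284
grasp_force: 40.0
```

```bash
python3 -c "
from h import *
go(hp(-120),pose(-20))"
```

```text
clock 6.28 open 0.28 grip 40.0 q [0.3 0.6 1.7 0.  0.9 0.7] F [0.2 9.9 1.4] pos [610.9 222.2  97.1]
shift [-0.1 -0.2  0. ] turn [ 0. -0. -0.]
```

Request:
{"op": "step_arm", "data": {"moves": [{"tx": 0,"ty": 0,"tz": 0,"ax": 0,"ay": 0,"az": 0},{"tx": 0,"ty": 0,"tz": 0,"ax": 0,"ay": 0,"az": 0},{"tx": 0,"ty": 0,"tz": 0,"ax": 0,"ay": 0,"az": 0},{"tx": 0,"ty": 0,"tz": 0,"ax": 0,"ay": 0,"az": 0}], "gripper": 1}}

```text
clock: 6.78
eef_pos: [609.7, 220.0, 96.2]
tcp_rot: [-3.141, 0.0, 1.197]
contact_force: [0.9, 0.4, 0.2]
opening: 0.999
grasp_force: 0.0
```

Request:
{"op": "step_arm", "data": {"moves": [{"tx": 0,"ty": 0,"tz": -1,"ax": 0,"ay": 0,"az": 0},{"tx": 0,"ty": 0,"tz": -1,"ax": 0,"ay": 0,"az": 0},{"tx": 0,"ty": 0,"tz": -1,"ax": 0,"ay": 0,"az": 0},{"tx": 0,"ty": 0,"tz": -1,"ax": 0,"ay": 0,"az": 0},{"tx": 0,"ty": 0,"tz": -1,"ax": 0,"ay": 0,"az": 0}]}}

```text
clock: 7.4
eef_pos: [609.7, 220.0, 222.1]
tcp_rot: [-3.142, 0.0, 1.197]
contact_force: [-0.7, 0.4, 0.8]
opening: 1.002
grasp_force: 0.0
```

Run:
```python
from h import *
go((539.4,40.6,220),pose(-20))
ims=[]
cs={}
for n in("scene","top"):
    p,d=eyes.grab_frame(n);X=cloud(n,d);hsv=cv2.cvtColor(p,cv2.COLOR_RGB2HSV)
    near=np.hypot(X[...,0]-539,X[...,1]-41)<75
    top=near&(abs(X[...,2]-92)<5)&(hsv[...,1]>80)
    c=max(cv2.findContours(top.astype(np.uint8),0,1)[0],key=cv2.contourArea)
    W=np.array([onplane(n,u,v,92)[:2] for u,v in c[:,0]],np.float32)
    print(n,"block top rect",cv2.minAreaRect(W),"z",np.median(X[top][:,2]))
    cs[n]=cv2.minAreaRect(c)[0]
    b=(hsv[...,2]<70)&(X[...,2]>95)&(X[...,2]<118)&(np.hypot(X[...,0]-606,X[...,1]-223)<30)
    if b.sum(): print("handle",X[b].mean(0),b.sum())
    ims.append(cv2.resize(p[100:250,140:340,::-1],None,fx=4,fy=4,interpolation=2)[:300*2,:800])
print(cross(*cs["scene"],*cs["top"]))
cv2.imwrite("pics/s2.png",ims[0]);cv2.imwrite("pics/t2.png",ims[1])
```

```text
clock 7.40 open 1.00 grip 0.0 q [ 0.3  0.4  1.6 -0.   1.1  0.7] F [-0.7  0.4  0.8] pos [609.7 220.  222.1]
shift [-7.7  0.   0.1] turn [-0.  0. -0.]
scene block top rect ((535.8607788085938, 38.62462615966797), (93.06230163574219, 54.79527282714844), 70.11432647705078) z 91.78431275416057
handle [605.5 217.7 105.6] 36
top block top rect ((536.9310913085938, 40.86152267456055), (86.96306610107422, 54.24128723144531), 69.50128173828125) z 91.68796678569151
(array([537.7,  40.4,  88.9]), np.float64(1.1255215186425391))
```

View pics/s2.png

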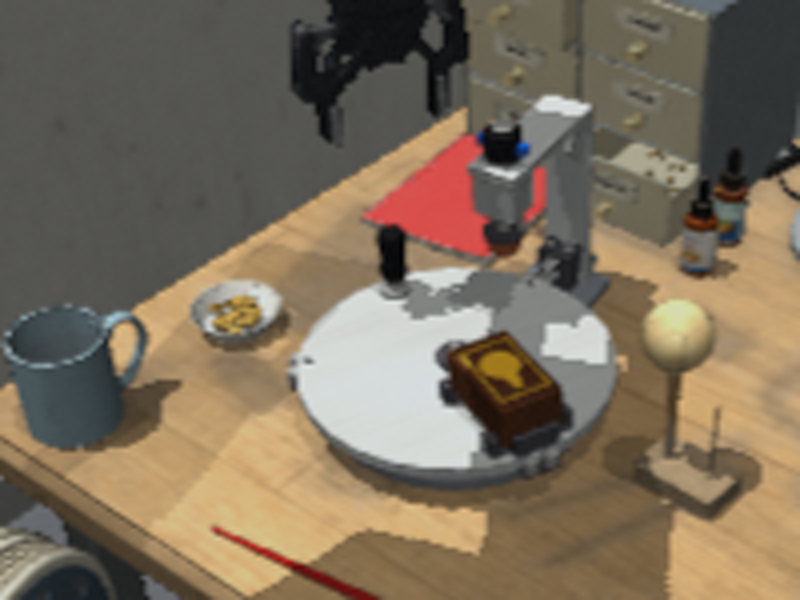

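The block is now in the stop, still seated gold side up, with its centre at about (537.5,40.3) and its long axis at 70°. I'll clear the print head and move around to the block.

Request:
{"op": "step_arm", "data": {"moves": [{"tx": 0,"ty": -1,"tz": -0.8,"ax": 0,"ay": 0,"az": 0},{"tx": 0,"ty": -1,"tz": -0.8,"ax": 0,"ay": 0,"az": 0},{"tx": -0.6,"ty": -1,"tz": -0.8,"ax": 0,"ay": 0,"az": 0},{"tx": -1,"ty": 0,"tz": 0,"ax": 0,"ay": 0,"az": 0},{"tx": -1,"ty": 0,"tz": 0,"ax": 0,"ay": 0,"az": 0}]}}

```text
clock: 8.12
eef_pos: [515.6, 185.5, 280.3]
tcp_rot: [-3.141, 0.001, 1.197]
contact_force: [0.3, -0.2, -1.7]
opening: 0.999
grasp_force: 0.0
```

Request:
{"op": "step_arm", "data": {"moves": [{"tx": -1,"ty": 0,"tz": 0,"ax": 0,"ay": 0,"az": 0},{"tx": -1,"ty": 0,"tz": 0,"ax": 0,"ay": 0,"az": 0},{"tx": -1,"ty": 0.5,"tz": 0,"ax": 0,"ay": 0,"az": 0},{"tx": -1,"ty": 0.5,"tz": 0,"ax": 0,"ay": 0,"az": 0},{"tx": -1,"ty": 0.5,"tz": 0,"ax": 0,"ay": 0,"az": 0}]}}

```text
clock: 8.75
eef_pos: [505.1, 55.0, 281.1]
tcp_rot: [-3.141, 0.0, 1.196]
contact_force: [-1.1, 0.6, -0.6]
opening: 1.003
grasp_force: 0.0
```

Request:
{"op": "step_arm", "data": {"moves": [{"tx": -0.2,"ty": 0.5,"tz": 1,"ax": 0,"ay": 0.111,"az": 0},{"tx": -0.2,"ty": 0.5,"tz": 1,"ax": 0,"ay": 0.111,"az": 0},{"tx": 0,"ty": 0.5,"tz": 1,"ax": 0,"ay": 0.111,"az": 0},{"tx": 0,"ty": 0,"tz": 0,"ax": 0,"ay": 0,"az": 0}]}}

```text
clock: 9.25
eef_pos: [539.8, 43.5, 204.7]
tcp_rot: [-3.136, -0.522, 1.188]
contact_force: [-0.6, -0.8, -0.2]
opening: 0.997
grasp_force: 0.0
```

```bash
sed -i 's/np.round(s.\[.qpos.\],2)/s["qpos"]/; s/precision=1/precision=2/' h.py
python3 - <<'E'
from h import *
R=pose(-20,30); g=np.array([537.5,40.3,75.]); z=R.apply([0,0,1])
go(g-86*z,R);go(g-6*z,R)
E
```

```text
clock 9.25 open 1.00 grip 0.0 q [-0.22  0.27  2.    0.67  0.91 -0.27] F [-0.61 -0.75 -0.18] pos [539.82  43.46 204.7 ]
shift [-2.72  0.02  0.98] turn [ 0.01  0.   -0.02]
clock 9.25 open 1.00 grip 0.0 q [-0.22  0.27  2.    0.67  0.91 -0.27] F [-0.61 -0.75 -0.18] pos [539.82  43.46 204.7 ]
shift [-2.72 -0.01  4.18] turn [ 0.01  0.   -0.02]
```

Request:
{"op": "step_arm", "data": {"moves": [{"tx": -0.9,"ty": 0,"tz": 0.3,"ax": 0,"ay": 0,"az": -0.02},{"tx": -0.9,"ty": 0,"tz": 0.3,"ax": 0.01,"ay": 0,"az": 0},{"tx": -0.92,"ty": 0,"tz": 0.3,"ax": 0,"ay": 0,"az": 0},{"tx": 0,"ty": 0,"tz": 0,"ax": 0,"ay": 0,"az": 0}]}}

```text
clock: 9.75
eef_pos: [524.4, 0.7, 153.8]
tcp_rot: [-3.141, -0.52, 1.231]
contact_force: [0.2, 0.3, 0.8]
opening: 0.996
grasp_force: 0.0
```

Run:
```python
from h import *
R=pose(-20,30); g=np.array([537.5,40.3,75.]); z=R.apply([0,0,1])
go(g-6*z,R)
```

```text
clock 9.75 open 1.00 grip 0.0 q [-0.31  0.35  2.03  0.7   0.88 -0.46] F [0.21 0.31 0.84] pos [524.41   0.68 153.78]
shift [-0.12 -0.03  3.32] turn [-0.    0.    0.01]
```

Request:
{"op": "step_arm", "data": {"moves": [{"tx": -0.12,"ty": -0.03,"tz": 0.9,"ax": 0,"ay": 0,"az": 0.006},{"tx": 0,"ty": 0,"tz": 0.9,"ax": 0,"ay": 0,"az": 0},{"tx": 0,"ty": 0,"tz": 0.9,"ax": 0,"ay": 0,"az": 0},{"tx": 0,"ty": 0,"tz": 0.6,"ax": 0,"ay": 0,"az": 0},{"tx": 0,"ty": 0,"tz": 0,"ax": 0,"ay": 0,"az": 0}]}}

```text
clock: 10.38
eef_pos: [537.4, 38.7, 81.0]
tcp_rot: [-3.138, -0.522, 1.223]
contact_force: [0.2, -0.1, 0.8]
opening: 1.004
grasp_force: 0.0
```

Request:
{"op": "step_arm", "data": {"moves": [{"tx": 0,"ty": 0,"tz": 0,"ax": 0,"ay": 0,"az": 0},{"tx": 0,"ty": 0,"tz": 0,"ax": 0,"ay": 0,"az": 0},{"tx": 0,"ty": 0,"tz": 0,"ax": 0,"ay": 0,"az": 0},{"tx": 0,"ty": 0,"tz": 0,"ax": 0,"ay": 0,"az": 0}], "gripper": 0, "newtons": 50}}

```text
clock: 10.88
eef_pos: [537.9, 37.4, 82.0]
tcp_rot: [-3.14, -0.523, 1.222]
contact_force: [-1.6, -0.2, 5.1]
opening: 0.65
grasp_force: 52.1
```

Run:
```python
from h import *
R=pose(-20,30); g=np.array([537.5,40.3,75.]); z=R.apply([0,0,1])
go(g-6*z,R)
```

```text
clock 10.88 open 0.65 grip 52.1 q [-0.23  0.48  2.05  0.84  0.73 -0.56] F [-1.62 -0.2   5.06] pos [537.92  37.42  81.97]
shift [-0.05 -0.06  0.05] turn [-0.  0.  0.]
```

Request:
{"op": "step_arm", "data": {"moves": [{"tx": 0.25,"ty": 0,"tz": -0.43,"ax": 0,"ay": 0,"az": 0},{"tx": 0.48,"ty": 0,"tz": -0.83,"ax": 0,"ay": 0,"az": 0},{"tx": 0.48,"ty": 0,"tz": -0.83,"ax": 0,"ay": 0,"az": 0},{"tx": 0.48,"ty": 0,"tz": -0.83,"ax": 0,"ay": 0,"az": 0},{"tx": 0.24,"ty": 0,"tz": -0.42,"ax": 0,"ay": 0,"az": 0}]}}

```text
clock: 11.5
eef_pos: [538.2, 37.5, 179.3]
tcp_rot: [-3.141, -0.522, 1.223]
contact_force: [0.4, 0.4, -1.2]
opening: 0.651
grasp_force: 52.8
```

Request:
{"op": "step_arm", "data": {"moves": [{"tx": 0,"ty": -0.9,"tz": 0,"ax": 0,"ay": -0.1,"az": 0},{"tx": 0,"ty": -0.9,"tz": 0,"ax": 0,"ay": -0.1,"az": 0},{"tx": 0,"ty": -0.9,"tz": 0,"ax": 0,"ay": -0.1,"az": 0},{"tx": -0.5,"ty": -0.9,"tz": 0,"ax": 0,"ay": 0,"az": -0.1},{"tx": -0.5,"ty": -0.9,"tz": 0,"ax": 0,"ay": 0,"az": -0.1}]}}

```text
clock: 12.12
eef_pos: [423.4, 49.3, 176.2]
tcp_rot: [3.128, -0.049, 1.545]
contact_force: [-0.4, -0.4, -1.3]
opening: 0.651
grasp_force: 52.9
```

Run:
```python
from h import *
go([410,0,170],pose(0,0))
```

```text
clock 12.12 open 0.65 grip 52.9 q [0.08 0.14 2.13 0.06 0.85 0.06] F [-0.36 -0.42 -1.3 ] pos [423.42  49.34 176.24]
shift [-2.   -0.49  0.15] turn [ 0.01 -0.03 -0.02]
```

Request:
{"op": "step_arm", "data": {"moves": [{"tx": -0.9,"ty": -0.25,"tz": 0,"ax": 0.01,"ay": -0.1,"az": -0.02},{"tx": -0.9,"ty": -0.25,"tz": 0,"ax": 0,"ay": -0.11,"az": 0},{"tx": 0,"ty": 0,"tz": 0,"ax": 0,"ay": -0.11,"az": 0},{"tx": 0,"ty": 0,"tz": 0,"ax": 0,"ay": -0.11,"az": 0},{"tx": 0,"ty": 0,"tz": 0,"ax": 0,"ay": -0.11,"az": 0}]}}

```text
clock: 12.75
eef_pos: [411.8, 4.6, 178.2]
tcp_rot: [3.141, 0.804, 1.569]
contact_force: [0.3, -0.3, -2.4]
opening: 0.647
grasp_force: 52.9
```

Request:
{"op": "step_arm", "data": {"moves": [{"tx": 0,"ty": 0,"tz": 0,"ax": 0,"ay": -0.11,"az": 0},{"tx": 0,"ty": 0,"tz": 0,"ax": 0,"ay": 0,"az": 0},{"tx": 0,"ty": 0,"tz": 0,"ax": 0,"ay": 0,"az": 0}]}}

```text
clock: 13.12
eef_pos: [411.1, 4.1, 177.4]
tcp_rot: [-3.135, 0.969, 1.574]
contact_force: [-0.9, -0.8, 0.7]
opening: 0.654
grasp_force: 52.9
```

Run:
```python
from h import *
go([410,5,100],pose(0,-60));go([410,5,49.5],pose(0,-60))
```

```text
clock 13.12 open 0.65 grip 52.9 q [ 0.57  0.48  2.07 -0.79  1.35  1.06] F [-0.94 -0.8   0.67] pos [411.08   4.07 177.41]
shift [ 2.57 -0.03  1.72] turn [-0.   -0.05  0.  ]
clock 13.12 open 0.65 grip 52.9 q [ 0.57  0.48  2.07 -0.79  1.35  1.06] F [-0.94 -0.8   0.67] pos [411.08   4.07 177.41]
shift [ 4.24 -0.02  2.87] turn [-0.   -0.05  0.  ]
```

Request:
{"op": "step_arm", "data": {"moves": [{"tx": 0,"ty": 0,"tz": 0,"ax": 0,"ay": -0.05,"az": 0},{"tx": 0.87,"ty": 0,"tz": 0.5,"ax": 0,"ay": 0,"az": 0},{"tx": 0.87,"ty": 0,"tz": 0.5,"ax": 0,"ay": 0,"az": 0},{"tx": 0.87,"ty": 0,"tz": 0.5,"ax": 0,"ay": 0,"az": 0},{"tx": 0.87,"ty": 0,"tz": 0.5,"ax": 0,"ay": 0,"az": 0}]}}

```text
clock: 13.75
eef_pos: [411.4, 3.7, 77.4]
tcp_rot: [-3.14, 1.046, 1.568]
contact_force: [0.0, 0.6, -1.2]
opening: 0.654
grasp_force: 52.9
```

Request:
{"op": "step_arm", "data": {"moves": [{"tx": 0,"ty": 0,"tz": 0,"ax": 0,"ay": 0,"az": 0},{"tx": 0,"ty": 0,"tz": 0,"ax": 0,"ay": 0,"az": 0}]}}

```text
clock: 14.0
eef_pos: [411.2, 3.8, 78.4]
tcp_rot: [-3.138, 1.049, 1.57]
contact_force: [0.3, 0.3, -1.4]
opening: 0.647
grasp_force: 52.9
```

Run:
```python
from h import *
go([410,5,49.5],pose(0,-60))
for n in("scene","top"):
    p,d=eyes.grab_frame(n);X=cloud(n,d);hsv=cv2.cvtColor(p,cv2.COLOR_RGB2HSV)
    b=(np.hypot(X[...,0]-410,X[...,1])<70)&(X[...,2]>10)&(hsv[...,0]<25)&(hsv[...,1]>100)&(hsv[...,2]<120)
    print(n,b.sum(),np.percentile(X[b],[2,98],axis=0))
    if n=="scene": cv2.imwrite("pics/s3.png",cv2.resize(p[100:300,130:340,::-1],None,fx=3,fy=3,interpolation=2))
```

```text
clock 14.00 open 0.65 grip 52.9 q [ 0.59  0.72  2.05 -0.85  1.27  1.25] F [ 0.26  0.26 -1.44] pos [411.21   3.78  78.35]
shift [ 1.02 -0.05  0.53] turn [-0.  0. -0.]
scene 559 [[383.59 -25.43  33.39]
 [435.81  11.23 120.55]]
top 193 [[383.4  -21.14 111.62]
 [433.82  13.94 124.93]]
```

View pics/s3.png

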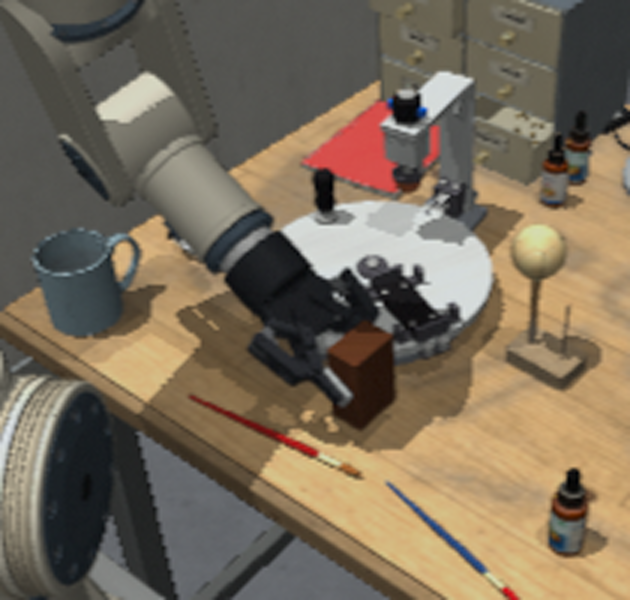

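The block stands upright in the grip at (365,375), with its lower end clear of the brushes. I'll shift slightly away from the dial, then lower it.

Request:
{"op": "step_arm", "data": {"moves": [{"tx": -0.3,"ty": -0.35,"tz": 0.52,"ax": 0,"ay": 0,"az": 0},{"tx": 0.5,"ty": 0,"tz": 0.29,"ax": 0,"ay": 0,"az": 0},{"tx": 0.34,"ty": 0,"tz": 0.2,"ax": 0,"ay": 0,"az": 0},{"tx": 0,"ty": 0,"tz": 0,"ax": 0,"ay": 0,"az": 0}]}}

```text
clock: 14.6
eef_pos: [401.7, -11.2, 51.9]
tcp_rot: [-3.132, 1.051, 1.577]
contact_force: [-0.0, 0.3, -1.2]
opening: 0.652
grasp_force: 52.9
```

Run:
```python
from h import *
go([402,-11,49.5],pose(0,-60))
p,d=eyes.grab_frame("scene");X=cloud("scene",d);hsv=cv2.cvtColor(p,cv2.COLOR_RGB2HSV)
b=(np.hypot(X[...,0]-402,X[...,1]+15)<70)&(X[...,2]>3)&(hsv[...,0]<25)&(hsv[...,1]>100)&(hsv[...,2]<120)
print(b.sum(),np.percentile(X[b],[0,2,98,100],axis=0))
```

```text
clock 14.60 open 0.65 grip 52.9 q [ 0.58  0.77  2.08 -0.88  1.22  1.31] F [-0.02  0.33 -1.2 ] pos [401.73 -11.2   51.88]
shift [0.09 0.01 0.04] turn [-0.  0.  0.]
573 [[346.84 -42.21   3.11]
 [373.21 -40.48   5.85]
 [427.62   8.85  94.14]
 [439.97  28.46  95.42]]
```

Request:
{"op": "step_arm", "data": {"moves": [{"tx": 0.08,"ty": 0,"tz": 0.046,"ax": 0,"ay": 0,"az": 0},{"tx": 0,"ty": 0,"tz": 0,"ax": 0,"ay": 0,"az": 0}]}}

```text
clock: 14.9
eef_pos: [402.0, -11.0, 50.5]
tcp_rot: [-3.135, 1.05, 1.574]
contact_force: [-0.7, 0.7, -1.0]
opening: 0.65
grasp_force: 52.9
```

Request:
{"op": "step_arm", "data": {"moves": [{"tx": 0.04,"ty": 0,"tz": 0.023,"ax": 0,"ay": 0,"az": 0},{"tx": 0,"ty": 0,"tz": 0,"ax": 0,"ay": 0,"az": 0}]}}

```text
clock: 15.15
eef_pos: [402.1, -11.1, 49.8]
tcp_rot: [-3.136, 1.051, 1.574]
contact_force: [-0.3, 1.5, 4.4]
opening: 0.647
grasp_force: 53.0
```

Request:
{"op": "step_arm", "data": {"moves": [{"tx": 0,"ty": 0,"tz": 0,"ax": 0,"ay": 0,"az": 0},{"tx": 0,"ty": 0,"tz": 0,"ax": 0,"ay": 0,"az": 0},{"tx": 0,"ty": 0,"tz": 0,"ax": 0,"ay": 0,"az": 0},{"tx": 0,"ty": 0,"tz": -0.2,"ax": 0,"ay": 0,"az": 0},{"tx": 0,"ty": 0,"tz": -0.25,"ax": 0,"ay": 0,"az": 0}], "gripper": 1}}

```text
clock: 15.78
eef_pos: [402.0, -1.1, 55.2]
tcp_rot: [-3.135, 1.05, 1.574]
contact_force: [0.2, 0.4, -0.4]
opening: 0.996
grasp_force: 0.0
```

Run:
```python
from h import *
R=pose(0,-60); go(np.array([402,-20.5,46])-18*R.apply([0,0,1]),R)
p,d=eyes.grab_frame("scene");X=cloud("scene",d);hsv=cv2.cvtColor(p,cv2.COLOR_RGB2HSV)
b=(np.hypot(X[...,0]-402,X[...,1]+15)<70)&(X[...,2]>3)&(hsv[...,0]<25)&(hsv[...,1]>100)&(hsv[...,2]<120)
print(b.sum(),np.percentile(X[b],[2,98],axis=0))
t=b&(X[...,2]>85);print("top",X[t].mean(0),np.percentile(X[t],[2,98],axis=0))
```

```text
clock 15.78 open 1.00 grip 0.0 q [ 0.59  0.77  2.07 -0.86  1.24  1.3 ] F [ 0.18  0.45 -0.44] pos [401.95  -1.08  55.15]
shift [-0.07  0.    0.14] turn [-0.  0.  0.]
641 [[350.29 -40.09   5.5 ]
 [427.97  18.07  91.72]]
top [401.17 -22.24  89.5 ] [[375.94 -39.09  85.55]
 [428.31  -3.43  92.38]]
```

Request:
{"op": "step_arm", "data": {"moves": [{"tx": -0.14,"ty": 0,"tz": 0.012,"ax": 0,"ay": 0.11,"az": 0},{"tx": -0.14,"ty": 0,"tz": 0.012,"ax": 0,"ay": 0.11,"az": 0},{"tx": -0.14,"ty": 0,"tz": 0.012,"ax": 0,"ay": 0.11,"az": 0},{"tx": -0.14,"ty": 0,"tz": 0.012,"ax": 0,"ay": 0.11,"az": 0},{"tx": -0.14,"ty": 0,"tz": 0.012,"ax": 0,"ay": 0.11,"az": 0}]}}

```text
clock: 16.45
eef_pos: [401.4, -14.5, 65.2]
tcp_rot: [-3.136, 0.205, 1.57]
contact_force: [-1.2, 0.0, -0.2]
opening: 1.005
grasp_force: 0.0
```

Run:
```python
from h import *
R=pose(0,-10); go(np.array([402,-20.5,46])-18*R.apply([0,0,1]),R)
```

```text
clock 16.45 open 1.00 grip 0.0 q [ 0.12  0.35  2.24 -0.36  0.62  0.42] F [-1.24  0.03 -0.16] pos [401.43 -14.49  65.17]
shift [-0.1   0.02  0.08] turn [-0.    0.02 -0.  ]
```

Request:
{"op": "step_arm", "data": {"moves": [{"tx": -0.16,"ty": 0,"tz": 0.012,"ax": 0,"ay": 0.11,"az": 0},{"tx": -0.16,"ty": 0,"tz": 0.012,"ax": 0,"ay": 0.11,"az": 0},{"tx": -0.14,"ty": 0,"tz": 0.012,"ax": 0,"ay": 0.11,"az": 0},{"tx": -0.14,"ty": 0,"tz": 0.012,"ax": 0,"ay": 0.11,"az": 0},{"tx": -0.14,"ty": 0,"tz": 0.012,"ax": 0,"ay": 0.11,"az": 0}]}}

```text
clock: 17.08
eef_pos: [394.7, -28.9, 59.9]
tcp_rot: [-3.101, -0.501, 1.549]
contact_force: [-0.2, -0.0, -0.8]
opening: 0.998
grasp_force: 0.0
```

Request:
{"op": "step_arm", "data": {"moves": [{"tx": -0.13,"ty": 0,"tz": 0.012,"ax": 0,"ay": 0.11,"az": 0},{"tx": -0.13,"ty": 0,"tz": 0.012,"ax": 0,"ay": 0.11,"az": 0},{"tx": 0,"ty": 0,"tz": 0,"ax": 0,"ay": 0,"az": 0}]}}

```text
clock: 17.45
eef_pos: [393.4, -35.1, 53.4]
tcp_rot: [-3.078, -0.843, 1.518]
contact_force: [-0.3, 0.7, -0.3]
opening: 1.001
grasp_force: 0.0
```

Run:
```python
from h import *
R=pose(0,60); go(np.array([401.5,-20.5,46])-6*R.apply([0,0,1]),R)
p,d=eyes.grab_frame("scene");cv2.imwrite("pics/s4.png",cv2.resize(p[130:300,130:340,::-1],None,fx=3,fy=3,interpolation=2))
```

```text
clock 17.45 open 1.00 grip 0.0 q [-0.6   0.66  2.09  0.74  1.11 -1.16] F [-0.3  0.7 -0.3] pos [393.38 -35.12  53.39]
shift [0.13 0.33 0.39] turn [-0.01  0.13 -0.02]
```

View pics/s4.png

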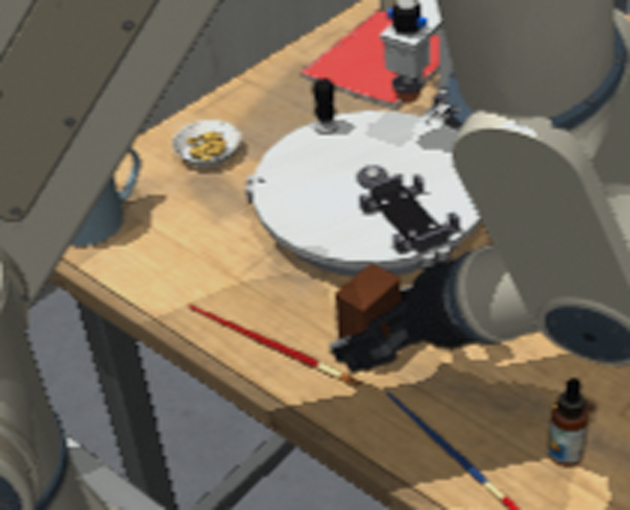

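The block is still standing at (368,305), straddled by the gripper. The TCP has drifted 8 mm in x, so I'll correct that and finish the tilt slowly.

Request:
{"op": "step_arm", "data": {"moves": [{"tx": 0,"ty": 0.33,"tz": 0,"ax": 0,"ay": 0,"az": 0},{"tx": 0,"ty": 0,"tz": 0,"ax": -0.01,"ay": 0.05,"az": -0.02},{"tx": 0,"ty": 0,"tz": 0,"ax": 0,"ay": 0.04,"az": 0},{"tx": 0,"ty": 0,"tz": 0,"ax": 0,"ay": 0.04,"az": 0},{"tx": 0,"ty": 0,"tz": 0,"ax": 0,"ay": 0,"az": 0}]}}

```text
clock: 18.12
eef_pos: [402.4, -33.6, 54.8]
tcp_rot: [-3.132, -1.044, 1.57]
contact_force: [0.4, -0.3, -0.7]
opening: 1.003
grasp_force: 0.0
```

Run:
```python
from h import *
R=pose(0,60); go(np.array([401.5,-20.5,46])-6*R.apply([0,0,1]),R)
```

```text
clock 18.12 open 1.00 grip 0.0 q [-0.65  0.78  2.02  0.79  1.27 -1.28] F [ 0.42 -0.26 -0.73] pos [402.41 -33.57  54.83]
shift [-0.04 -0.03  0.39] turn [-0.01  0.   -0.  ]
```

Advance, close and lift a little.

Request:
{"op": "step_arm", "data": {"moves": [{"tx": -0.04,"ty": -0.03,"tz": 0.39,"ax": 0,"ay": 0,"az": 0},{"tx": 0,"ty": 0,"tz": 0,"ax": 0,"ay": 0,"az": 0}]}}

```text
clock: 18.38
eef_pos: [400.7, -25.0, 49.1]
tcp_rot: [-3.131, -1.045, 1.569]
contact_force: [-1.2, -0.2, -0.3]
opening: 1.002
grasp_force: 0.0
```

Request:
{"op": "step_arm", "data": {"moves": [{"tx": 0,"ty": 0,"tz": 0,"ax": 0,"ay": 0,"az": 0},{"tx": 0,"ty": 0,"tz": 0,"ax": 0,"ay": 0,"az": 0},{"tx": 0,"ty": 0,"tz": 0,"ax": 0,"ay": 0,"az": 0},{"tx": 0,"ty": 0,"tz": 0,"ax": 0,"ay": 0,"az": 0}], "gripper": 0, "newtons": 50}}

```text
clock: 18.88
eef_pos: [401.2, -26.1, 49.1]
tcp_rot: [-3.132, -1.047, 1.568]
contact_force: [1.5, -0.1, 3.9]
opening: 0.651
grasp_force: 53.0
```

Run:
```python
from h import *
R=pose(0,60); go(np.array([401.5,-20.5,46])-6*R.apply([0,0,1]),R)
p,d=eyes.grab_frame("scene");X=cloud("scene",d);hsv=cv2.cvtColor(p,cv2.COLOR_RGB2HSV)
b=(np.hypot(X[...,0]-402,X[...,1]+15)<60)&(X[...,2]>70)&(hsv[...,0]<25)&(hsv[...,1]>100)&(hsv[...,2]<130)
t=b&(X[...,2]>85);print("top",np.percentile(X[t],[2,50,98],axis=0))
W=np.array([onplane("scene",u,v,90)[:2] for v,u in np.argwhere(t)],np.float32);print(cv2.minAreaRect(W))
```

```text
clock 18.88 open 0.65 grip 53.0 q [-0.64  0.79  2.03  0.81  1.26 -1.3 ] F [ 1.45 -0.06  3.89] pos [401.21 -26.14  49.14]
shift [0.   0.01 0.02] turn [-0.  0. -0.]
top [[374.5  -39.21  85.94]
 [399.47 -21.88  89.58]
 [426.95  -2.31  92.79]]
((400.1288757324219, -22.063995361328125), (57.77998733520508, 39.92249298095703), 0.18466462194919586)
```

Request:
{"op": "step_arm", "data": {"moves": [{"tx": 0.43,"ty": 0,"tz": -0.25,"ax": 0,"ay": 0,"az": 0},{"tx": 0.87,"ty": 0,"tz": -0.5,"ax": 0,"ay": 0,"az": 0},{"tx": 0.87,"ty": 0,"tz": -0.5,"ax": 0,"ay": 0,"az": 0},{"tx": 0.87,"ty": 0,"tz": -0.5,"ax": 0,"ay": 0,"az": 0},{"tx": 0.87,"ty": 0,"tz": -0.5,"ax": 0,"ay": 0,"az": 0}]}}

```text
clock: 19.55
eef_pos: [401.3, -25.9, 162.8]
tcp_rot: [-3.131, -1.045, 1.567]
contact_force: [0.4, -0.6, -0.5]
opening: 0.65
grasp_force: 53.0
```

Request:
{"op": "step_arm", "data": {"moves": [{"tx": 0.4,"ty": 0,"tz": -0.25,"ax": 0,"ay": -0.07,"az": 0},{"tx": 0,"ty": 0,"tz": 0,"ax": 0,"ay": -0.08,"az": 0},{"tx": 0,"ty": 0,"tz": 0,"ax": 0,"ay": -0.08,"az": 0},{"tx": 0,"ty": 0,"tz": 0,"ax": 0,"ay": -0.08,"az": 0},{"tx": 0,"ty": 0,"tz": 0,"ax": 0,"ay": -0.08,"az": 0}]}}

```text
clock: 20.18
eef_pos: [401.5, -26.5, 174.1]
tcp_rot: [-3.138, -0.429, 1.574]
contact_force: [-1.1, 0.7, -1.2]
opening: 0.648
grasp_force: 52.9
```

Request:
{"op": "step_arm", "data": {"moves": [{"tx": 0,"ty": 0,"tz": 0,"ax": 0,"ay": -0.08,"az": 0},{"tx": 0,"ty": 0,"tz": 0,"ax": 0,"ay": -0.08,"az": 0},{"tx": 0,"ty": 0,"tz": 0,"ax": 0,"ay": -0.08,"az": 0},{"tx": 0,"ty": 0,"tz": 0,"ax": 0,"ay": -0.04,"az": 0},{"tx": 0,"ty": 0,"tz": 0,"ax": 0,"ay": 0,"az": 0}]}}

```text
clock: 20.8
eef_pos: [401.3, -25.4, 173.8]
tcp_rot: [-3.137, 0.006, 1.578]
contact_force: [0.1, 0.7, -0.7]
opening: 0.649
grasp_force: 52.9
```

```bash
cat >> h.py <<'E'
V=np.array([-.75,0,6.9])
def place(B,yaw,tilt): R=pose(yaw,tilt); go(np.array(B)-R.apply(V),R)
E
python3 - <<'E'
from h import *
place((539.1,40.4,170),-20,-30);place((539.1,40.4,170),-20,0)
for n in("scene","top"):
    p,d=eyes.grab_frame(n);X=cloud(n,d);hsv=cv2.cvtColor(p,cv2.COLOR_RGB2HSV)
    f=(np.hypot(X[...,0]-539,X[...,1]-40)<75)&(X[...,2]>38)&(X[...,2]<75)&(hsv[...,2]<75)
    c=max(cv2.findContours(f.astype(np.uint8),0,1)[0],key=cv2.contourArea)
    W=np.array([onplane(n,u,v,54)[:2] for v,u in np.argwhere(f)],np.float32)
    print(n,f.sum(),cv2.minAreaRect(W),W.mean(0))
E
```

```text
clock 20.80 open 0.65 grip 52.9 q [-0.06  0.12  2.16 -0.01  0.86 -0.06] F [ 0.13  0.72 -0.73] pos [401.26 -25.42 173.82]
shift [ 2.75  5.59 -0.11] turn [ 0.06 -0.33  0.22]
clock 20.80 open 0.65 grip 52.9 q [-0.06  0.12  2.16 -0.01  0.86 -0.06] F [ 0.13  0.72 -0.73] pos [401.26 -25.42 173.82]
shift [ 2.62  5.54 -0.16] turn [-0.    0.    0.23]
scene 140 ((551.8550415039062, 28.10070037841797), (144.1195526123047, 53.51285934448242), 61.4898567199707) [544.92  21.72]
top 218 ((539.7692260742188, 42.512386322021484), (91.34441375732422, 38.542144775390625), 70.89144134521484) [540.77  43.89]
```

Request:
{"op": "step_arm", "data": {"moves": [{"tx": 0.44,"ty": 0.93,"tz": 0,"ax": 0,"ay": 0,"az": 0},{"tx": 0.44,"ty": 0.93,"tz": 0,"ax": 0,"ay": 0,"az": 0},{"tx": 0.44,"ty": 0.93,"tz": 0,"ax": 0,"ay": 0,"az": 0},{"tx": 0.44,"ty": 0.93,"tz": 0,"ax": 0,"ay": 0,"az": 0},{"tx": 0.44,"ty": 0.93,"tz": 0,"ax": 0,"ay": 0,"az": 0}]}}

```text
clock: 21.52
eef_pos: [518.2, 28.9, 172.3]
tcp_rot: [-3.136, 0.005, 1.575]
contact_force: [0.6, 0.2, -0.9]
opening: 0.655
grasp_force: 53.1
```

Request:
{"op": "step_arm", "data": {"moves": [{"tx": 0.44,"ty": 0.93,"tz": 0,"ax": 0,"ay": 0,"az": 0.075},{"tx": 0,"ty": 0,"tz": 0,"ax": 0,"ay": 0,"az": 0.075},{"tx": 0,"ty": 0,"tz": 0,"ax": 0,"ay": 0,"az": 0.075},{"tx": 0,"ty": 0,"tz": 0,"ax": 0,"ay": -0.08,"az": 0},{"tx": 0,"ty": 0,"tz": 0,"ax": 0,"ay": -0.08,"az": 0}]}}

```text
clock: 22.15
eef_pos: [540.9, 39.0, 172.6]
tcp_rot: [-3.139, 0.262, 1.22]
contact_force: [-0.2, 0.6, -1.7]
opening: 0.65
grasp_force: 53.1
```

Request:
{"op": "step_arm", "data": {"moves": [{"tx": 0,"ty": 0,"tz": 0,"ax": 0,"ay": -0.08,"az": 0},{"tx": 0,"ty": 0,"tz": 0,"ax": 0,"ay": -0.08,"az": 0},{"tx": 0,"ty": 0,"tz": 0,"ax": 0,"ay": 0,"az": 0}]}}

```text
clock: 22.52
eef_pos: [540.7, 40.9, 170.9]
tcp_rot: [-3.135, 0.51, 1.226]
contact_force: [-0.1, 0.4, -1.5]
opening: 0.649
grasp_force: 53.2
```

Run:
```python
from h import *
place((539.5,41.1,105),-20,-30)
```

```text
clock 22.52 open 0.65 grip 53.2 q [ 0.3   0.49  1.74 -0.42  1.27  0.84] F [-0.14  0.43 -1.47] pos [540.67  40.95 170.91]
shift [ 1.31 -0.03  2.03] turn [-0.   -0.01  0.  ]
```

Request:
{"op": "step_arm", "data": {"moves": [{"tx": 0.43,"ty": -0.03,"tz": 0.68,"ax": 0,"ay": -0.01,"az": 0.002},{"tx": 0.44,"ty": 0,"tz": 0.67,"ax": 0,"ay": 0,"az": 0},{"tx": 0.44,"ty": 0,"tz": 0.67,"ax": 0,"ay": 0,"az": 0},{"tx": 0,"ty": 0,"tz": 0,"ax": 0,"ay": 0,"az": 0}]}}

```text
clock: 23.02
eef_pos: [539.9, 43.3, 110.3]
tcp_rot: [-3.137, 0.527, 1.222]
contact_force: [0.1, -0.3, -1.3]
opening: 0.65
grasp_force: 53.2
```

Run:
```python
from h import *
place((539.5,41.1,105),-20,-30);place((539.5,41.1,84),-20,-30)
p,d=eyes.grab_frame("scene");cv2.imwrite("pics/s5.png",cv2.resize(p[120:260,180:340,::-1],None,fx=4,fy=4,interpolation=2))
```

```text
clock 23.02 open 0.65 grip 53.2 q [ 0.31  0.58  1.76 -0.44  1.19  0.91] F [ 0.14 -0.35 -1.28] pos [539.89  43.32 110.3 ]
shift [ 0.06  0.02 -0.05] turn [-0.  0.  0.]
clock 23.02 open 0.65 grip 53.2 q [ 0.31  0.58  1.76 -0.44  1.19  0.91] F [ 0.14 -0.35 -1.28] pos [539.89  43.32 110.3 ]
shift [0.48 0.02 0.68] turn [-0.  0.  0.]
```

View pics/s5.png

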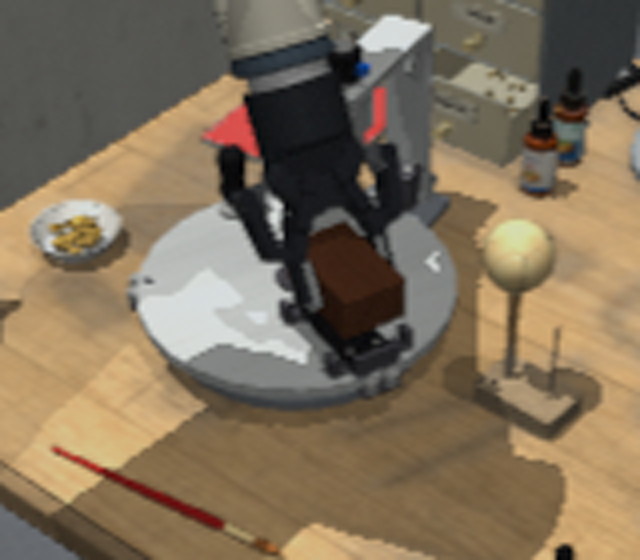

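The block hangs level above the nest with its bare side up, its top at (350,260). I'll lower it in stages and watch the force.

Request:
{"op": "step_arm", "data": {"moves": [{"tx": 0.26,"ty": 0.02,"tz": 0.3,"ax": 0,"ay": 0,"az": 0},{"tx": 0.21,"ty": 0,"tz": 0.36,"ax": 0,"ay": 0,"az": 0},{"tx": 0,"ty": 0,"tz": 0,"ax": 0,"ay": 0,"az": 0}]}}

```text
clock: 23.45
eef_pos: [541.8, 45.4, 91.3]
tcp_rot: [-3.139, 0.526, 1.221]
contact_force: [-0.2, 0.2, -0.7]
opening: 0.647
grasp_force: 53.2
```

Run:
```python
from h import *
place((539.5,41.1,84),-20,-30);place((539.5,41.1,73),-20,-30)
cs={}
for n in("scene","top"):
    p,d=eyes.grab_frame(n);X=cloud(n,d);hsv=cv2.cvtColor(p,cv2.COLOR_RGB2HSV)
    t=(np.hypot(X[...,0]-539,X[...,1]-40)<70)&(abs(X[...,2]-104)<7)&(hsv[...,0]<25)&(hsv[...,1]>90)
    W=np.array([onplane(n,u,v,np.median(X[t][:,2]))[:2] for v,u in np.argwhere(t)],np.float32)
    print(n,t.sum(),np.median(X[t][:,2]),cv2.minAreaRect(W),np.percentile(W@[.342,.94],[1,99]),np.percentile(W@[.94,-.342],[1,99]))
```

```text
clock 23.45 open 0.65 grip 53.2 q [ 0.31  0.61  1.76 -0.45  1.16  0.92] F [-0.19  0.21 -0.69] pos [541.77  45.42  91.32]
shift [ 0.01 -0.03  0.07] turn [-0.  0. -0.]
clock 23.45 open 0.65 grip 53.2 q [ 0.31  0.61  1.76 -0.45  1.16  0.92] F [-0.19  0.21 -0.69] pos [541.77  45.42  91.32]
shift [ 0.23 -0.03  0.45] turn [-0.  0. -0.]
scene 304 103.0254501552426 ((538.0327758789062, 37.748321533203125), (94.10066223144531, 56.77135467529297), 69.7886962890625) [174.04 264.85] [464.82 521.09]
top 321 103.45806802824177 ((536.3738403320312, 32.0025749206543), (71.20780944824219, 53.14699935913086), 65.56999969482422) [180.38 247.09] [466.11 518.37]
```

Request:
{"op": "step_arm", "data": {"moves": [{"tx": 0.1,"ty": -0.05,"tz": 0.18,"ax": 0,"ay": 0,"az": 0},{"tx": 0.04,"ty": 0,"tz": 0.07,"ax": 0,"ay": 0,"az": 0},{"tx": 0,"ty": 0,"tz": 0,"ax": 0,"ay": 0,"az": 0}]}}

```text
clock: 23.92
eef_pos: [541.0, 45.8, 84.8]
tcp_rot: [-3.14, 0.526, 1.221]
contact_force: [-0.4, -0.3, -1.0]
opening: 0.647
grasp_force: 53.2
```

Run:
```python
from h import *
place((539.3,41,73),-20,-30)
```

```text
clock 23.93 open 0.65 grip 53.2 q [ 0.31  0.62  1.76 -0.45  1.15  0.93] F [-0.39 -0.32 -1.03] pos [540.95  45.81  84.79]
shift [0.09 0.   0.23] turn [-0.  0. -0.]
```

Request:
{"op": "step_arm", "data": {"moves": [{"tx": 0.08,"ty": 0,"tz": 0.14,"ax": 0,"ay": 0,"az": 0},{"tx": 0,"ty": 0,"tz": 0,"ax": 0,"ay": 0,"az": 0}]}}

```text
clock: 24.18
eef_pos: [540.9, 45.7, 80.6]
tcp_rot: [-3.14, 0.526, 1.221]
contact_force: [0.4, -0.5, -0.9]
opening: 0.646
grasp_force: 53.2
```

Request:
{"op": "step_arm", "data": {"moves": [{"tx": 0.03,"ty": 0,"tz": 0.05,"ax": 0,"ay": 0,"az": 0},{"tx": 0,"ty": 0,"tz": 0,"ax": 0,"ay": 0,"az": 0}]}}

```text
clock: 24.42
eef_pos: [541.1, 45.8, 79.8]
tcp_rot: [-3.141, 0.526, 1.22]
contact_force: [-1.3, -0.6, 4.4]
opening: 0.65
grasp_force: 53.5
```

Request:
{"op": "step_arm", "data": {"moves": [{"tx": 0,"ty": 0,"tz": 0,"ax": 0,"ay": 0,"az": 0},{"tx": 0,"ty": 0,"tz": 0,"ax": 0,"ay": 0,"az": 0},{"tx": 0,"ty": 0,"tz": 0,"ax": 0,"ay": 0,"az": 0}], "gripper": 1}}

```text
clock: 24.8
eef_pos: [541.0, 45.8, 79.3]
tcp_rot: [-3.14, 0.526, 1.22]
contact_force: [0.2, 0.7, 1.1]
opening: 1.001
grasp_force: 0.0
```

Request:
{"op": "step_arm", "data": {"moves": [{"tx": -0.2,"ty": 0,"tz": -0.35,"ax": 0,"ay": 0,"az": 0},{"tx": -0.5,"ty": 0,"tz": -0.87,"ax": 0,"ay": 0,"az": 0},{"tx": -0.5,"ty": 0,"tz": -0.87,"ax": 0,"ay": 0,"az": 0},{"tx": -0.5,"ty": 0,"tz": -0.87,"ax": 0,"ay": 0,"az": 0},{"tx": -0.5,"ty": 0,"tz": -0.87,"ax": 0,"ay": 0,"az": 0}]}}

```text
clock: 25.42
eef_pos: [541.3, 46.2, 191.4]
tcp_rot: [-3.141, 0.525, 1.22]
contact_force: [-0.6, -0.0, -1.0]
opening: 0.996
grasp_force: 0.0
```

Request:
{"op": "step_arm", "data": {"moves": [{"tx": 0,"ty": -0.9,"tz": -0.3,"ax": 0,"ay": 0.08,"az": 0},{"tx": 0,"ty": -0.9,"tz": -0.3,"ax": 0,"ay": 0.08,"az": 0},{"tx": 0,"ty": -0.9,"tz": -0.3,"ax": 0,"ay": 0.08,"az": 0},{"tx": 0,"ty": -0.9,"tz": -0.3,"ax": 0,"ay": 0.09,"az": 0},{"tx": 0,"ty": 0,"tz": 0,"ax": 0,"ay": 0,"az": 0}]}}

```text
clock: 26.05
eef_pos: [458.9, 85.5, 219.3]
tcp_rot: [3.141, 0.006, 1.218]
contact_force: [1.0, -1.8, -0.2]
opening: 1.002
grasp_force: 0.0
```

Run:
```python
from h import *
go(hp(-120,280),pose(-20));go((515,205,280),pose(-20))
for n in("scene","top"):
    p,d=eyes.grab_frame(n);X=cloud(n,d);hsv=cv2.cvtColor(p,cv2.COLOR_RGB2HSV)
    t=(np.hypot(X[...,0]-539,X[...,1]-40)<70)&(abs(X[...,2]-92)<5)&(hsv[...,0]<25)&(hsv[...,1]>90)
    W=np.array([onplane(n,u,v,92)[:2] for v,u in np.argwhere(t)],np.float32)
    print(n,t.sum(),np.percentile(X[t][:,2],[2,50,98]),cv2.minAreaRect(W))
    if n=="scene": cv2.imwrite("pics/s6.png",cv2.resize(p[120:260,180:340,::-1],None,fx=4,fy=4,interpolation=2))
```

```text
clock 26.05 open 1.00 grip 0.0 q [ 0.18  0.15  2.   -0.01  1.    0.54] F [ 0.98 -1.77 -0.17] pos [458.89  85.51 219.34]
shift [ 7.17  3.62 -2.47] turn [ 0.  0. -0.]
clock 26.05 open 1.00 grip 0.0 q [ 0.18  0.15  2.   -0.01  1.    0.54] F [ 0.98 -1.77 -0.17] pos [458.89  85.51 219.34]
shift [ 5.25  0.46 -2.46] turn [ 0.  0. -0.]
scene 313 [87.89 91.69 94.63] ((534.6566772460938, 38.989845275878906), (94.45625305175781, 51.978370666503906), 70.19538116455078)
top 174 [87.33 91.81 96.41] ((529.2249145507812, 25.218475341796875), (51.017173767089844, 52.82240295410156), 72.76486206054688)
```

View pics/s6.png

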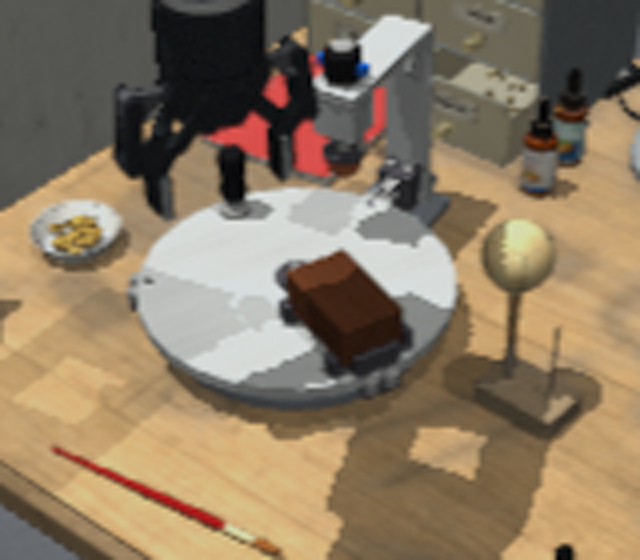

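The block is seated bare side up, with its top at z≈91.7, the same as before. I'll go back to the handle by the same clear route.

Request:
{"op": "step_arm", "data": {"moves": [{"tx": 1,"ty": 0,"tz": -0.5,"ax": 0,"ay": 0,"az": 0},{"tx": 1,"ty": 0,"tz": -0.5,"ax": 0,"ay": 0,"az": 0},{"tx": 1,"ty": 0,"tz": -0.5,"ax": 0,"ay": 0,"az": 0},{"tx": 1,"ty": 0,"tz": -0.5,"ax": 0,"ay": 0,"az": 0},{"tx": 1,"ty": 0,"tz": -0.45,"ax": 0,"ay": 0,"az": 0}]}}

```text
clock: 26.78
eef_pos: [504.5, 205.5, 278.2]
tcp_rot: [-3.141, 0.01, 1.221]
contact_force: [0.2, -0.1, -0.3]
opening: 0.999
grasp_force: 0.0
```

Request:
{"op": "step_arm", "data": {"moves": [{"tx": 1,"ty": 0,"tz": 0,"ax": 0,"ay": 0,"az": 0},{"tx": 1,"ty": 0.2,"tz": 0,"ax": 0,"ay": 0,"az": 0},{"tx": 0,"ty": 0.4,"tz": 0,"ax": 0,"ay": 0,"az": 0},{"tx": 0,"ty": 0,"tz": 0,"ax": 0,"ay": 0,"az": 0}]}}

```text
clock: 27.28
eef_pos: [535.0, 245.6, 276.9]
tcp_rot: [-3.14, 0.009, 1.22]
contact_force: [-0.8, -0.1, 0.2]
opening: 1.003
grasp_force: 0.0
```

Run:
```python
from h import *
go(hp(-120,280),pose(-20))
```

```text
clock 27.27 open 1.00 grip 0.0 q [ 0.43  0.28  1.69 -0.01  1.18  0.78] F [-0.78 -0.12  0.19] pos [535.02 245.59 276.93]
shift [ 0.12  2.97 -0.13] turn [-0.    0.01 -0.  ]
```

Request:
{"op": "step_arm", "data": {"moves": [{"tx": 0.04,"ty": 1,"tz": 0.8,"ax": 0,"ay": 0.006,"az": 0},{"tx": 0.04,"ty": 1,"tz": 0.8,"ax": 0,"ay": 0,"az": 0},{"tx": 0.04,"ty": 0.97,"tz": 0.8,"ax": 0,"ay": 0,"az": 0},{"tx": 0,"ty": 0,"tz": 0,"ax": 0,"ay": 0,"az": 0}]}}

```text
clock: 27.78
eef_pos: [605.1, 221.6, 215.9]
tcp_rot: [-3.138, 0.0, 1.218]
contact_force: [-0.5, 0.3, -0.1]
opening: 1.001
grasp_force: 0.0
```

Request:
{"op": "step_arm", "data": {"moves": [{"tx": 0,"ty": 0,"tz": 0.96,"ax": 0,"ay": 0,"az": 0},{"tx": 0,"ty": 0,"tz": 0.96,"ax": 0,"ay": 0,"az": 0},{"tx": 0,"ty": 0,"tz": 0.96,"ax": 0,"ay": 0,"az": 0},{"tx": 0,"ty": 0,"tz": 0.96,"ax": 0,"ay": 0,"az": 0},{"tx": 0,"ty": 0,"tz": 0.96,"ax": 0,"ay": 0,"az": 0}]}}

```text
clock: 28.4
eef_pos: [604.7, 223.5, 98.2]
tcp_rot: [-3.141, -0.002, 1.22]
contact_force: [0.0, -0.8, 0.3]
opening: 1.005
grasp_force: 0.0
```

Request:
{"op": "step_arm", "data": {"moves": [{"tx": 0,"ty": 0,"tz": 0,"ax": 0,"ay": 0,"az": 0},{"tx": 0,"ty": 0,"tz": 0,"ax": 0,"ay": 0,"az": 0},{"tx": 0,"ty": 0,"tz": 0,"ax": 0,"ay": 0,"az": 0},{"tx": 0,"ty": 0,"tz": 0,"ax": 0,"ay": 0,"az": 0},{"tx": 0,"ty": 0,"tz": 0,"ax": 0,"ay": 0,"az": 0}], "gripper": 0, "newtons": 40}}

```text
clock: 29.02
eef_pos: [608.4, 223.1, 100.2]
tcp_rot: [3.136, -0.005, 1.22]
contact_force: [6.4, -5.8, 4.1]
opening: 0.288
grasp_force: 39.0
```

Run:
```python
from h import *
go(hp(-120),pose(-20))
```

```text
clock 29.02 open 0.29 grip 39.0 q [0.35 0.56 1.7  0.   0.88 0.7 ] F [ 6.44 -5.75  4.09] pos [608.41 223.13 100.22]
shift [-0.04 -0.1   0.13] turn [ 0. -0. -0.]
```

Request:
{"op": "step_arm", "data": {"moves": [{"tx": -0.02,"ty": -0.317,"tz": 0,"ax": 0,"ay": 0,"az": -0.0444},{"tx": -0.044,"ty": -0.634,"tz": 0,"ax": 0,"ay": 0,"az": -0.0889},{"tx": -0.044,"ty": -0.634,"tz": 0,"ax": 0,"ay": 0,"az": -0.0889},{"tx": -0.044,"ty": -0.634,"tz": 0,"ax": 0,"ay": 0,"az": -0.0889},{"tx": -0.044,"ty": -0.634,"tz": 0,"ax": 0,"ay": 0,"az": -0.0889}]}}

```text
clock: 29.65
eef_pos: [536.5, 225.8, 100.1]
tcp_rot: [3.136, -0.001, 1.853]
contact_force: [4.2, -9.1, 7.7]
opening: 0.288
grasp_force: 40.1
```

Request:
{"op": "step_arm", "data": {"moves": [{"tx": -0.044,"ty": -0.634,"tz": 0,"ax": 0,"ay": 0,"az": -0.0889},{"tx": -0.044,"ty": -0.634,"tz": 0,"ax": 0,"ay": 0,"az": -0.0889},{"tx": -0.044,"ty": -0.634,"tz": 0,"ax": 0,"ay": 0,"az": -0.0889},{"tx": -0.044,"ty": -0.634,"tz": 0,"ax": 0,"ay": 0,"az": -0.0889},{"tx": -0.044,"ty": -0.634,"tz": 0,"ax": 0,"ay": 0,"az": -0.0889}]}}

```text
clock: 30.28
eef_pos: [474.2, 180.5, 100.1]
tcp_rot: [3.135, 0.003, 2.551]
contact_force: [6.6, -5.7, 8.2]
opening: 0.284
grasp_force: 40.1
```

Run:
```python
from h import *
go(hp(-44),pose(56));go(hp(0),pose(100))
```

```text
clock 30.27 open 0.28 grip 40.1 q [ 0.36  0.38  2.01  0.    0.74 -0.62] F [ 6.58 -5.73  8.15] pos [474.17 180.48 100.11]
shift [ 0.04 -0.07  0.12] turn [0. 0. 0.]
clock 30.27 open 0.28 grip 40.1 q [ 0.36  0.38  2.01  0.    0.74 -0.62] F [ 6.58 -5.73  8.15] pos [474.17 180.48 100.11]
shift [-1.23 -3.25  0.11] turn [ 0.    0.   -0.49]
```

Request:
{"op": "step_arm", "data": {"moves": [{"tx": -0.044,"ty": -0.634,"tz": 0,"ax": 0,"ay": 0,"az": -0.0889},{"tx": -0.044,"ty": -0.634,"tz": 0,"ax": 0,"ay": 0,"az": -0.0889},{"tx": -0.044,"ty": -0.634,"tz": 0,"ax": 0,"ay": 0,"az": -0.0889},{"tx": -0.044,"ty": -0.634,"tz": 0,"ax": 0,"ay": 0,"az": -0.0889},{"tx": -0.044,"ty": -0.634,"tz": 0,"ax": 0,"ay": 0,"az": -0.0889}]}}

```text
clock: 30.9
eef_pos: [454.9, 105.7, 100.0]
tcp_rot: [3.137, 0.005, -3.036]
contact_force: [0.1, 5.8, 13.8]
opening: 0.288
grasp_force: 40.6
```

Request:
{"op": "step_arm", "data": {"moves": [{"tx": -0.02,"ty": -0.317,"tz": 0,"ax": 0,"ay": 0,"az": -0.0444},{"tx": 0,"ty": 0,"tz": 0,"ax": 0,"ay": 0,"az": 0},{"tx": 0,"ty": 0,"tz": 0,"ax": 0,"ay": 0,"az": 0}]}}

```text
clock: 31.28
eef_pos: [456.0, 97.1, 100.0]
tcp_rot: [3.139, 0.005, -2.969]
contact_force: [-3.4, -0.1, 18.9]
opening: 0.284
grasp_force: 41.0
```

Run:
```python
from h import *
go(hp(0),pose(100))
```

```text
clock 31.27 open 0.28 grip 41.0 q [ 0.21  0.33  2.1   0.    0.71 -1.54] F [-3.38 -0.07 18.92] pos [456.02  97.15  99.98]
shift [ 0.07 -0.04  0.12] turn [ 0.  0. -0.]
```

Release, rise and check.

Request:
{"op": "step_arm", "data": {"moves": [{"tx": 0,"ty": 0,"tz": 0,"ax": 0,"ay": 0,"az": 0},{"tx": 0,"ty": 0,"tz": 0,"ax": 0,"ay": 0,"az": 0},{"tx": 0,"ty": 0,"tz": 0,"ax": 0,"ay": 0,"az": 0},{"tx": 0,"ty": 0,"tz": 0,"ax": 0,"ay": 0,"az": 0}], "gripper": 1}}

```text
clock: 31.78
eef_pos: [454.0, 96.9, 97.5]
tcp_rot: [3.139, -0.0, -2.969]
contact_force: [-0.2, -0.7, 0.6]
opening: 0.999
grasp_force: 0.0
```

Request:
{"op": "step_arm", "data": {"moves": [{"tx": 0,"ty": 0,"tz": -1,"ax": 0,"ay": 0,"az": 0},{"tx": 0,"ty": 0,"tz": -1,"ax": 0,"ay": 0,"az": 0},{"tx": 0.8,"ty": 0.5,"tz": -1,"ax": 0,"ay": 0,"az": 0},{"tx": 0.8,"ty": 1,"tz": -1,"ax": 0,"ay": 0,"az": 0},{"tx": 0,"ty": 1,"tz": 0,"ax": 0,"ay": 0,"az": 0}]}}

```text
clock: 32.4
eef_pos: [403.5, 151.8, 199.3]
tcp_rot: [3.139, 0.002, -2.969]
contact_force: [1.3, 0.3, -0.2]
opening: 1.001
grasp_force: 0.0
```

Request:
{"op": "step_arm", "data": {"moves": [{"tx": 0,"ty": 1,"tz": 0,"ax": 0,"ay": 0,"az": 0},{"tx": 0,"ty": 1,"tz": 0,"ax": 0,"ay": 0,"az": 0},{"tx": 0,"ty": 0,"tz": 0,"ax": 0,"ay": 0,"az": 0},{"tx": 0,"ty": 0,"tz": 0,"ax": 0,"ay": 0,"az": 0}]}}

```text
clock: 32.9
eef_pos: [395.2, 200.1, 197.6]
tcp_rot: [3.14, -0.0, -2.968]
contact_force: [-0.4, -0.2, 0.5]
opening: 1.004
grasp_force: 0.0
```

Run:
```python
from h import *
go(hp(0,250),pose(100))
for n in("scene","top"):
    p,d=eyes.grab_frame(n);X=cloud(n,d);hsv=cv2.cvtColor(p,cv2.COLOR_RGB2HSV)
    b=(hsv[...,2]<75)&(X[...,2]>66)&(X[...,2]<118)&(np.hypot(X[...,0]-454,X[...,1]-96)<35)
    print(n,"handle",b.sum(),np.median(X[b],0))
    t=(np.hypot(X[...,0]-640,X[...,1]-125)<70)&(abs(X[...,2]-92)<5)&(hsv[...,0]<25)&(hsv[...,1]>90)
    print(" block",t.sum(),np.percentile(X[t][:,2],[5,50,95]))
    if n=="scene": cv2.imwrite("pics/s7.png",cv2.resize(p[100:260,150:340,::-1],None,fx=3.5,fy=3.5,interpolation=2))
```

```text
clock 32.90 open 1.00 grip 0.0 q [ 0.46  0.14  2.07  0.    0.93 -1.28] F [-0.43 -0.21  0.47] pos [395.16 200.13 197.64]
shift [-1.62 -4.51 -2.1 ] turn [ 0. -0. -0.]
scene handle 102 [449.87  92.16  94.52]
 block 236 [88.62 91.68 94.45]
top handle 42 [452.82  96.04 108.64]
 block 188 [88.07 91.32 95.97]
```

View pics/s7.png

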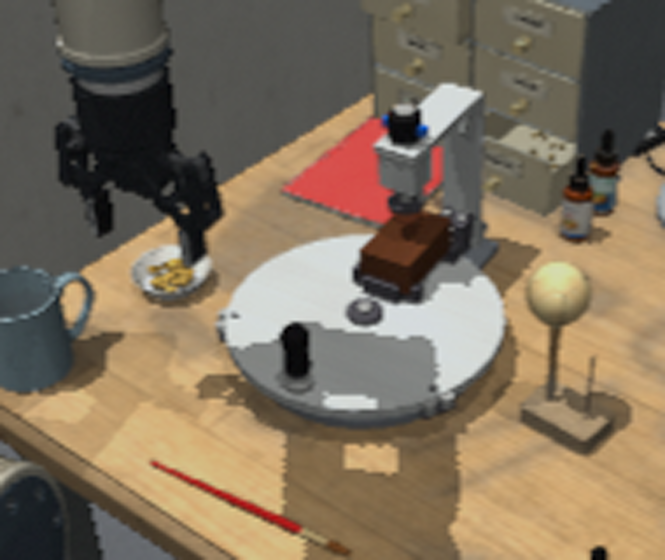

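The block sits bare side up at (405,250) under the print head. The handle at (296,350) is back at its starting place, and nothing touches the robot. I'll hand the job in.

```bash
python3 -c "
from rig import workorder
print(workorder.sign_off())"
```

```text
the job is handed in; nothing more can be done
None
```

The job is handed in at about 33 s of robot time: the last pictures show the block bare side up in the nest under the print head, the dial handle back at its starting position, and the robot clear; no verdict came back.

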